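# Stack the disc weights on the balance

### The arm

A 6-joint arm with a two-finger parallel gripper is mounted at the origin on the work surface. World frame = base frame: x ahead of the robot, y to its left, z up, the work surface at z = 0. Lengths are in m, angles in rad, forces in N, time in s.
With the tool pointing down it reaches from about 0.325 to 0.875 m from the base axis. Payload 4.4 kg.
Tool frame: the origin (TCP) lies midway between the tips of the shut fingers; the grasp point (between the pads) lies 19 mm behind it; z points along the fingers, y is the line along which they close (so a half turn about z gives the same grasp; the last joint's range is limited). The gripper opens to 85 mm and grips with 20 to 120 N. Pads are 22 mm wide; open, the fingers measure 114 mm over their backs; the gripper's body (76 mm by 85 mm) begins 54 mm behind the grasp point. The pads swing forward as they close: fully open they stand 13 mm farther back than shut.
Start: joints at [-1.407, 0.207, 1.542, -0, 1.393, -0.15], TCP at [0.177, -0.547, 0.231] pointing down, gripper open.
Joint ranges: [-2.73, 2.73], [-0.86, 2.22], [0.23, 2.46], [-1.11, 4.25], [0.08, 2.63], [-2.82, 2.82]. Speed limits (rad/s): [2.79, 2.79, 3.14, 3.14, 3.14, 3.14].

### API

Orientations are given as a unit quaternion [w, x, y, z].
In Python, from workcell import sensors, capture, workorder gives the robot as it stands.
- The arm moves only by the tool carry_out, never from a script. Its argument "increments" is a list of rows, each an object of numbers: "ax", "ay", "az": the turn, a rotation vector about the tool's x, y, z in units of 90 degrees (1.0 is 90 degrees); "dx", "dy", "dz": the shift along the tool's x, y, z in units of 20 cm (1.0 is 20 cm); "gripper": the closure, from -1 (fully open) to 1 (shut). A call has 1 to 12 rows; each row is the pose to reach, as a shift and turn from the pose commanded when the call began, along the tool's axes at that moment; what a row does not reach only later rows make up. A row lasts 1/12 s, in which the tool goes at most 41.7 mm and 7.16 degrees, less where a joint would pass 70% of its speed; a pose out of reach is approached as far as the arm can. A call with a number of a shift or a turn outside -1 to 1 is refused whole. A call with a gripper value outside its range is refused whole. The fingers move at their own pace and stop on an object; "grip_force" is the grip in N (left out, the last holds). Time passes only in rows, so rows that repeat a pose let the fingers close. It gives the time, the measured TCP pose, the force, the opening and the grip force at its end, in the units of the state.
- sensors.read_state(): the state, without advancing time (a new reading comes with each control period).
- capture(name): name is "scene" or "top" or "wrist"; returns a dict with "color" (420x560x3 uint8, blue, green, red), "fov_y" (degrees; the focal length in pixels is half the picture's height over the tangent of half this angle, whatever the lens; pixels are square), "cx", "cy" (the principal point, pixels), "T" (4x4, takes a point from camera to world coordinates). Camera axes: x right, y up, looking along -z (the intrinsics and any distortion apply to the point x, -y, -z); pixel columns grow to the right and rows downward; lengths in m; the calibration is good to about 2 mm. A picture is of the moment at which its call begins. There is no depth.
- workorder.hand_in(): hands the job in; it is judged then, once.
The state is a dict: "time_s": time; "qpos": joint angles; "qd": joint speeds; "effort": joint torques, N m; "position": TCP position; "eef_rot": TCP orientation; "contact_force": force on the tool from outside, world axes, zero at the start; "wrist_torque": the same for the moment, N m; "grip_width": finger opening in m; "gripper_force": force on a finger pad.
Only numpy, scipy, OpenCV 4.12 (cv2) and the standard library are available. Lean on these libraries where they do the work, as an engineer would, in place of code of your own. Each camera call takes 0.05 s, during which the arm holds its last target. There are 200 camera calls.

### The job

Get the balance ready for its check: first take the porcelain cup off the balance pan and stand it upright, wholly on the white tile. Then build the three steel disc weights into one flat stack in the middle of the pan, largest at the bottom, then the middle one, then the smallest, each centred so that it nowhere overhangs the one below. Set everything down gently without dropping it, never tip the cup over, and leave the tube rack, bottle and timer where they are.

Things in the scene. Friction and masses are not known exactly. Their poses are not given: they have to be found in the camera images.
- balance: fixed white laboratory balance; origin on the bench straight below the pan centre, z up, x from its display end towards its back. Housing 180 mm wide (y), from 155 mm in front of to 85 mm behind the pan centre, 64 mm high (46 mm at the low display end, the -x end)
- pan (a point): centre of the top face of the balance's round steel pan (100 mm diameter, 5 mm thick, flat, no rim), 78 mm above the bench
- mat: fixed flat dark grey mat, 290 x 100 x 5 mm (x, y, z); origin at the centre of its underside on the bench, x along its length. The three discs lie on it in a row, in any order, about 90 mm apart. It is on one side of the balance, the tile on the other
- tile: fixed square white ceramic tile, 100 x 100 x 8 mm; origin at the centre of its underside on the bench, axes along its edges
- large_disc: large flat solid disc weight of plain steel, 60 mm diameter, 18 mm thick, about 400 g, lying flat; origin at the centre of its underside, z up
- middle_disc: middle-sized flat solid disc weight of plain steel, 48 mm diameter, 18 mm thick, about 260 g, lying flat; origin at the centre of its underside, z up
- small_disc: small flat solid disc weight of plain steel, 36 mm diameter, 18 mm thick, about 145 g, lying flat; origin at the centre of its underside, z up
- cup: open white porcelain cup, straight round wall, 42 mm outer diameter (39 mm at the foot), 42 mm high, wall 3 mm, about 50 g, standing upright on the pan at the start; origin at the centre of its underside, z up
- tube_rack: bystander: blue tube rack with capped tubes, 100 x 140 mm, 98 mm high, behind the balance; origin at the centre of its underside
- reagent: bystander: amber glass bottle with blue cap, 64 mm diameter, 130 mm high, behind the balance; origin at the centre of its underside
- timer: bystander: flat grey bench timer, 45 x 55 x 22 mm, lying behind the balance; origin at the centre of its underside
There are look-alikes about, which are no part of the job. Of the things shaped like the cup, the white one is meant.

How it is judged:
On the way, in this order (a step that is already met when the one before it is completed fails the run):
1. the cup stands upright on the tile, released (z of cup in the frame of tile between 0.006 and 0.0105 m and angle between cup's own z axis and vertical below 0.06 rad and x of cup in the frame of tile between -0.033 and 0.033 m and y of cup in the frame of tile between -0.033 and 0.033 m and linear speed of cup below 0.02 m/s and angular speed of cup below 0.3 rad/s and contact force between cup and the fingers below 0.05 N), for 0.2 s.
2. the large disc lies centred on the pan, released (horizontal distance between large_disc and pan below 0.008 m and z of large_disc in the frame of pan between -0.0025 and 0.0025 m and angle between large_disc's own z axis and vertical below 0.06 rad and linear speed of large_disc below 0.02 m/s and angular speed of large_disc below 0.3 rad/s and contact force between large_disc and the fingers below 0.05 N), for 0.2 s.
3. the middle disc lies centred on the large one, released (horizontal distance between large_disc and pan below 0.008 m and z of large_disc in the frame of pan between -0.0025 and 0.0025 m and angle between each of large_disc, middle_disc's own z axis and vertical below 0.06 rad and horizontal distance between middle_disc and large_disc below 0.006 m and z of middle_disc in the frame of large_disc between 0.0155 and 0.0205 m and linear speed of middle_disc below 0.02 m/s and angular speed of middle_disc below 0.3 rad/s and contact force between middle_disc and the fingers below 0.05 N), for 0.2 s.
4. the small disc lies centred on the middle one, released (horizontal distance between large_disc and pan below 0.008 m and z of large_disc in the frame of pan between -0.0025 and 0.0025 m and angle between each of large_disc, middle_disc, small_disc's own z axis and vertical below 0.06 rad and horizontal distance between middle_disc and large_disc below 0.006 m and z of middle_disc in the frame of large_disc between 0.0155 and 0.0205 m and horizontal distance between small_disc and middle_disc below 0.006 m and z of small_disc in the frame of middle_disc between 0.0155 and 0.0205 m and linear speed of small_disc below 0.02 m/s and angular speed of small_disc below 0.3 rad/s and contact force between small_disc and the fingers below 0.05 N), for 0.2 s.
At the end, for the whole second after the job is handed in: Cup upright on the tile, within 33 mm of its centre along each edge. Large disc flat on the pan within 8 mm of its centre; middle disc flat on the large one and small disc flat on the middle one, each within 6 mm of the centre of the disc below. All at rest (z of cup in the frame of tile between 0.006 and 0.0105 m and angle between each of cup, large_disc, middle_disc, small_disc's own z axis and vertical below 0.06 rad and x of cup in the frame of tile between -0.033 and 0.033 m and y of cup in the frame of tile between -0.033 and 0.033 m and horizontal distance between large_disc and pan below 0.008 m and z of large_disc in the frame of pan between -0.0025 and 0.0025 m and horizontal distance between middle_disc and large_disc below 0.006 m and z of middle_disc in the frame of large_disc between 0.0155 and 0.0205 m and horizontal distance between small_disc and middle_disc below 0.006 m and z of small_disc in the frame of middle_disc between 0.0155 and 0.0205 m and linear speed of each of large_disc, middle_disc, small_disc, cup below 0.02 m/s and angular speed of each of large_disc, middle_disc, small_disc, cup below 0.3 rad/s); the robot touches nothing.
It fails at once if a disc or the cup was dropped: it fell freely, faster than 0.4 m/s (about 8 mm of fall) ((contact force between large_disc and the fingers below 0.05 N and linear speed of large_disc above 0.4 m/s) or (contact force between middle_disc and the fingers below 0.05 N and linear speed of middle_disc above 0.4 m/s) or (contact force between small_disc and the fingers below 0.05 N and linear speed of small_disc above 0.4 m/s) or (contact force between cup and the fingers below 0.05 N and linear speed of cup above 0.4 m/s)).
It fails at once if the cup was tipped over (more than 45 degrees) (angle between cup's own z axis and vertical above 0.785 rad).
It fails at once if the tube rack was moved more than 30 mm or tipped over (distance of tube_rack from where it was at the start of the episode above 0.03 m or angle between tube_rack's own z axis and vertical above 0.7 rad).
It fails at once if the reagent bottle was moved more than 30 mm or tipped over (distance of reagent from where it was at the start of the episode above 0.03 m or angle between reagent's own z axis and vertical above 0.7 rad).
It fails at once if the bench timer was moved more than 30 mm or tipped over (distance of timer from where it was at the start of the episode above 0.03 m or angle between timer's own z axis and vertical above 0.7 rad).
It also fails if it takes over 72 s, if anything falls off the work surface, if the arm or the gripper's body presses on something with over 40 N, if the wrist force passes 120 N, or if a joint passes its speed limit or range.

## Working session

There is one attempt and no reset: what is moved stays moved. The work goes in short steps, Python scripts to look and compute and a tool call to move; the robot and the scene stay as the last step left them, time stands still between calls to the robot, and variables do not carry over. Pictures are saved under pics/ and viewed, at most 12 in all, crops included, and the job is handed in when it is done.

Besides the shell and the picture viewer there is one more tool, called after ">>>" by a JSON object that holds its "api" and its "payload", one argument or row to a line. carry_out: Moves the arm, as the interface text tells. Its arguments: {"type":"object","properties":{"increments":{"type":"array"},"grip_force":{"type":"number"}},"required":["increments"]}

```bash
mkdir -p pics; python3 - <<'E'
from workcell import sensors,capture
import cv2
for n in("scene","top"):
    c=capture(n);cv2.imwrite(f"pics/{n}0.png",c["color"]);print(n,c["fov_y"],c["cx"],c["cy"],c["T"].round(3).tolist() if hasattr(c["T"],"round") else c["T"],[k for k in c])
s=sensors.read_state();print(s["position"],s["eef_rot"],s["grip_width"],s["time_s"])
E
```

```text
scene 46.1834447668934 278.8766328441339 217.5586764254759 [[0.534, -0.624, 0.571, 1.235], [0.846, 0.396, -0.357, -0.414], [-0.003, 0.674, 0.739, 0.91], [0.0, 0.0, 0.0, 1.0]] ['color', 'fov_y', 'cx', 'cy', 'T']
top 51.503291203209606 281.3929700408031 214.29583539377992 [[-0.025, 0.974, -0.226, 0.406], [-1.0, -0.024, 0.01, -0.011], [0.004, 0.226, 0.974, 0.989], [0.0, 0.0, 0.0, 1.0]] ['color', 'fov_y', 'cx', 'cy', 'T']
[ 0.17739435 -0.54622592  0.23022099] [-1.05304078e-03  9.87711987e-01  1.56281548e-01  3.55986741e-06] 0.08528375007430866 0.1
```

View pics/top0.png

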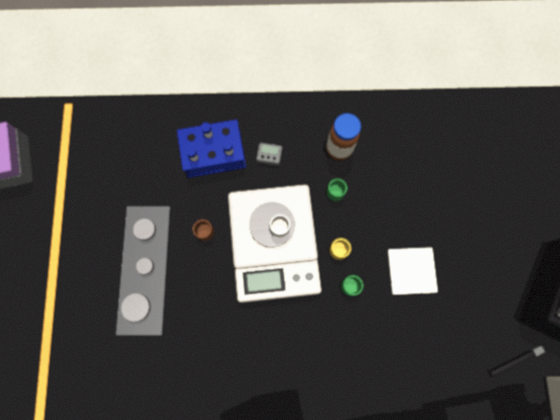

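View pics/scene0.png

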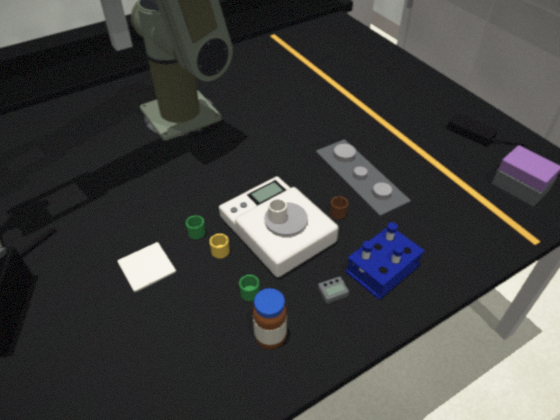

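The top view shows the discs on the mat at about (144,230), (145,266) and (135,308), with the largest at the bottom and the smallest in the middle. The cup is at (280,226), the pan at (271,225) and the tile at (413,271). Next I'll cast these pixels to world points.

```bash
cat > h.py <<'E'
import numpy as np,cv2
from workcell import sensors,capture
def ray(c,u,v,z):
    """pixel -> world point on the plane at height z"""
    T=np.array(c["T"]);f=210/np.tan(np.radians(c["fov_y"]/2))
    d=T[:3,:3]@np.array([(u-c["cx"])/f,-(v-c["cy"])/f,-1]);o=T[:3,3]
    return o+d*(z-o[2])/d[2]
def blobs(c,lo,hi,amin,roi=None):
    """contours of HSV range, as a list of (contour)"""
    m=cv2.inRange(cv2.cvtColor(c["color"],cv2.COLOR_BGR2HSV),lo,hi)
    if roi:
        k=np.zeros_like(m);x0,y0,x1,y1=roi;k[y0:y1,x0:x1]=1;m=m*k
    cs,_=cv2.findContours(m,cv2.RETR_LIST,cv2.CHAIN_APPROX_NONE)
    return [q for q in cs if cv2.contourArea(q)>amin]
def world(c,q,z): return np.array([ray(c,*p,z) for p in q.reshape(-1,2).astype(float)])[:,:2].astype(np.float32)
E
python3 - <<'E'
from h import *
c=capture("top");g=cv2.cvtColor(c["color"],cv2.COLOR_BGR2GRAY)
for p in[(144,230),(145,266),(135,308),(125,280),(413,271),(252,225),(280,226),(240,200)]: print(p,c["color"][p[1],p[0]])
for thr,z,roi in((135,.023,(115,205,172,336)),):
    for q in blobs(c,(0,0,thr),(180,70,255),60,roi):
        w=world(c,q,z);(a,r)=cv2.minEnclosingCircle(w);e=cv2.fitEllipse(w);print("disc",np.round(e,4) if 0 else (np.round(e[0],4),np.round(e[1],4)))
for q in blobs(c,(0,0,55),(180,90,255),2000,(110,200,175,340)): print("mat",cv2.minAreaRect(world(c,q,.005)))
for q in blobs(c,(0,0,120),(180,70,255),800,(380,240,450,300)): print("tile",cv2.minAreaRect(world(c,q,.008)))
for q in blobs(c,(0,0,140),(180,70,255),2000,(220,180,330,305)): print("bal",cv2.minAreaRect(world(c,q,.06)))
for q in blobs(c,(0,0,90),(180,60,185),300,(235,195,305,255)): 
    w=world(c,q,.078);print("pan",cv2.fitEllipse(w)[:2])
for q in blobs(c,(0,0,185),(180,60,255),150,(266,208,296,243)): print("cup",cv2.fitEllipse(world(c,q,.12))[:2])
E
```

```text
(144, 230) [189 193 199]
(145, 266) [190 194 200]
(135, 308) [193 197 202]
(125, 280) [126 129 129]
(413, 271) [251 252 252]
(252, 225) [204 209 214]
(280, 226) [251 252 252]
(240, 200) [246 251 252]
disc (array([0.4322, 0.3041]), array([0.061 , 0.0624]))
disc (array([0.5221, 0.2883]), array([0.0364, 0.0382]))
disc (array([0.4668, 0.2626]), array([0.0535, 0.232 ]))
disc (array([0.6057, 0.2929]), array([0.0487, 0.0494]))
mat ((0.5178132653236389, 0.2933187484741211), (0.10429609566926956, 0.2923750579357147), 88.41831970214844)
tile ((0.49684983491897583, -0.3120547831058502), (0.10345865786075592, 0.10359085351228714), 1.1197761297225952)
bal ((0.5623030662536621, -0.0019232630729675293), (0.24091018736362457, 0.18025657534599304), 4.72348690032959)
cup ((0.5854920148849487, -0.017556168138980865), (0.06931133568286896, 0.08461581915616989))
```

>>> {"api": "carry_out", "payload": {
  "increments": [
    {"dx": 0.9, "dy": -0.63, "az": 0.2, "gripper": -1},
    {"dx": 0.9, "dy": -0.63, "az": 0.2, "gripper": -1},
    {"dx": 0.9, "dy": -0.63, "az": 0.2, "gripper": -1},
    {"dx": 0.9, "dy": -0.63, "az": 0.2, "gripper": -1},
    {"dx": 0.9, "dy": -0.63, "az": 0.2, "gripper": -1},
    {"dx": 0.9, "dy": -0.63, "az": 0.2, "gripper": -1}
  ],
  "grip_force": 20
}}

```text
validation failed for argument at $.in...
```

>>> {"api": "carry_out", "payload": {
  "increments": [
    {"dx": 0.66, "dy": -0.88, "gripper": -1},
    {"dx": 0.66, "dy": -0.88, "gripper": -1},
    {"dx": 0.66, "dy": -0.88, "gripper": -1},
    {"dx": 0.66, "dy": -0.88, "gripper": -1},
    {"dx": 0.66, "dy": -0.88, "gripper": -1},
    {"dx": 0.66, "dy": -0.88, "gripper": -1}
  ]
}}

```text
validation failed for argument at $.in...
```

>>> {"api": "carry_out", "payload": {
  "increments": [
    {"dx": 0.5, "dy": -0.88, "gripper": -1},
    {"dx": 0.5, "dy": -0.88, "gripper": -1},
    {"dx": 0.5, "dy": -0.88, "gripper": -1},
    {"dx": 0.5, "dy": -0.88, "gripper": -1},
    {"dx": 0.5, "dy": -0.88, "gripper": -1},
    {"dx": 0.5, "dy": -0.88, "gripper": -1}
  ]
}}

```text
validation failed for argument at $.in...
```

```bash
python3 - <<'E'
from h import *
c=capture("wrist");cv2.imwrite("pics/w1.png",c["color"]);T=np.array(c["T"]);print(c["fov_y"],c["cx"],c["cy"],T.round(3).tolist())
s=sensors.read_state();print(s["position"],s["eef_rot"],s["qpos"])
E
```

```text
66.77811422326673 271.04961981072546 203.81052145737095 [[0.308, 0.9, 0.309, 0.257], [-0.951, 0.292, 0.099, -0.521], [-0.001, -0.324, 0.946, 0.373], [0.0, 0.0, 0.0, 1.0]]
[ 0.17739072 -0.54646299  0.23054451] [-7.26330286e-04  9.87718135e-01  1.56244546e-01 -1.35208806e-06] [-1.40751861e+00  2.07149201e-01  1.54239523e+00  6.68355893e-06
  1.39350087e+00 -1.50498248e-01]
```

View pics/w1.png

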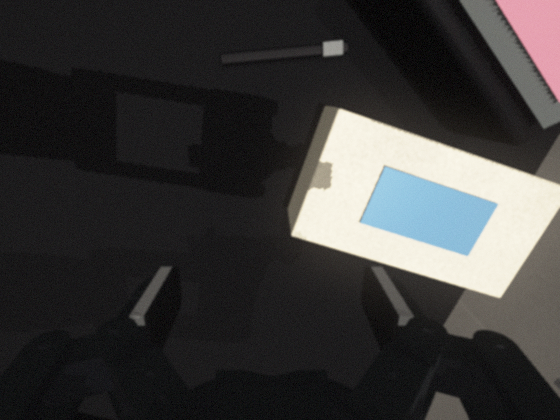

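The moves were refused, so the arm hasn't moved. The wrist picture shows only the instrument near the start, with the fingers at (155,300) and (390,300). I'll retry with every field filled in.

>>> {"api": "carry_out", "payload": {
  "increments": [
    {"ax": 0, "ay": 0, "az": 0.2, "dx": 0.9, "dy": -0.63, "dz": 0, "gripper": -1},
    {"ax": 0, "ay": 0, "az": 0.2, "dx": 0.9, "dy": -0.63, "dz": 0, "gripper": -1},
    {"ax": 0, "ay": 0, "az": 0.2, "dx": 0.9, "dy": -0.63, "dz": 0, "gripper": -1},
    {"ax": 0, "ay": 0, "az": 0.2, "dx": 0.9, "dy": -0.63, "dz": 0, "gripper": -1},
    {"ax": 0, "ay": 0, "az": 0.2, "dx": 0.9, "dy": -0.63, "dz": 0, "gripper": -1},
    {"ax": 0, "ay": 0, "az": 0.2, "dx": 0.9, "dy": -0.63, "dz": 0, "gripper": -1}
  ],
  "grip_force": 20
}}

```text
time_s: 0.7
position: [0.3121, -0.3669, 0.2309]
eef_rot: [-0.002, 1.0, 0.002, 0.001]
contact_force: [0.3, -0.8, 0.0]
grip_width: 0.0852
gripper_force: 0.0
```

>>> {"api": "carry_out", "payload": {
  "increments": [
    {"ax": 0, "ay": 0, "az": 0, "dx": 0.66, "dy": -0.88, "dz": 0, "gripper": -1},
    {"ax": 0, "ay": 0, "az": 0, "dx": 0.66, "dy": -0.88, "dz": 0, "gripper": -1},
    {"ax": 0, "ay": 0, "az": 0, "dx": 0.66, "dy": -0.88, "dz": 0, "gripper": -1},
    {"ax": 0, "ay": 0, "az": 0, "dx": 0.66, "dy": -0.88, "dz": 0, "gripper": -1},
    {"ax": 0, "ay": 0, "az": 0, "dx": 0.66, "dy": -0.88, "dz": 0, "gripper": -1},
    {"ax": 0, "ay": 0, "az": 0, "dx": 0.66, "dy": -0.88, "dz": 0, "gripper": -1}
  ]
}}

```text
time_s: 1.2
position: [0.4441, -0.1915, 0.2314]
eef_rot: [-0.001, 1.0, 0.002, 0.001]
contact_force: [0.7, -0.4, 0.8]
grip_width: 0.0853
gripper_force: 0.0
```

>>> {"api": "carry_out", "payload": {
  "increments": [
    {"ax": 0, "ay": 0, "az": 0, "dx": 0.6, "dy": -0.88, "dz": 0, "gripper": -1},
    {"ax": 0, "ay": 0, "az": 0, "dx": 0.6, "dy": -0.88, "dz": 0, "gripper": -1},
    {"ax": 0, "ay": 0, "az": 0, "dx": 0.6, "dy": -0.88, "dz": 0, "gripper": -1},
    {"ax": 0, "ay": 0, "az": 0, "dx": 0.6, "dy": -0.88, "dz": 0, "gripper": -1},
    {"ax": 0, "ay": 0, "az": 0, "dx": 0.6, "dy": -0.88, "dz": 0, "gripper": -1},
    {"ax": 0, "ay": 0, "az": 0, "dx": 0.6, "dy": -0.88, "dz": 0, "gripper": -1},
    {"ax": 0, "ay": 0, "az": 0, "dx": 0.6, "dy": -0.88, "dz": 0, "gripper": -1}
  ]
}}

```text
time_s: 1.78
position: [0.5627, -0.018, 0.2308]
eef_rot: [0.0, 1.0, 0.002, -0.0]
contact_force: [-0.7, -0.4, 0.7]
grip_width: 0.0856
gripper_force: 0.0
```

```bash
python3 - <<'E'
from h import *
c=capture("wrist");cv2.imwrite("pics/w2.png",c["color"]);print(np.array(c["T"]).round(3).tolist())
s=sensors.read_state();print(s["position"],s["eef_rot"],s["qpos"])
E
```

```text
[[0.003, 0.946, 0.325, 0.646], [-1.0, 0.002, 0.003, -0.018], [0.002, -0.325, 0.946, 0.373], [0.0, 0.0, 0.0, 1.0]]
[ 0.56188852 -0.01952212  0.23072304] [ 3.95155410e-04  9.99999399e-01  7.87624159e-04 -6.51651573e-04] [-1.88074945e-01  1.80971682e-01  1.57303716e+00 -1.03810304e-03
  1.38871566e+00  1.38133469e+00]
```

View pics/w2.png

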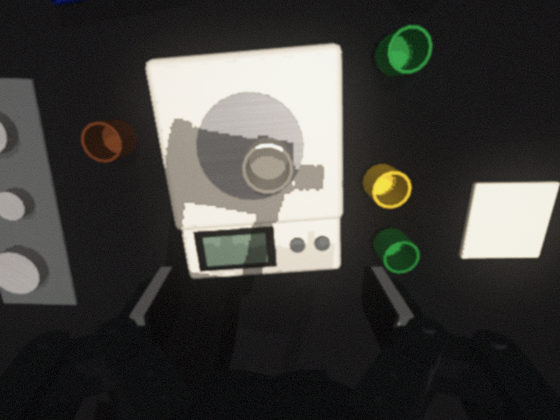

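The wrist view shows the cup rim centred near (268,167) with a radius of about 25 px. The pan is near (250,145) with a radius of about 53, and the tile is near (510,220).

```bash
python3 - <<'E'
from h import *
c=capture("wrist")
for n,u,v,z in(("cup",268,167,.12),("cupL",242,167,.12),("cupR",294,167,.12),("pan",250,145,.078),("panL",197,145,.078),("panR",303,145,.078),("panT",250,92,.078),("tile",510,220,.008),("bc1",147,62,.064),("bc2",341,45,.064)):
    print(n,ray(c,u,v,z).round(4))
for q in blobs(c,(0,0,150),(180,70,255),800,(455,170,560,265)): print("tile",cv2.minAreaRect(world(c,q,.008)))
g=cv2.medianBlur(cv2.cvtColor(c["color"],cv2.COLOR_BGR2GRAY),3)
print(cv2.HoughCircles(g,cv2.HOUGH_GRADIENT,1,30,param1=100,param2=15,minRadius=20,maxRadius=30))
print(cv2.HoughCircles(g,cv2.HOUGH_GRADIENT,1,30,param1=60,param2=15,minRadius=48,maxRadius=60))
E
```

```text
cup [ 0.5899 -0.0178  0.12  ]
cupL [0.5899 0.0032 0.12  ]
cupR [ 0.5899 -0.0388  0.12  ]
pan [ 0.6013 -0.001   0.078 ]
panL [0.6013 0.0478 0.078 ]
panR [ 0.6013 -0.0498  0.078 ]
panT [ 0.6473 -0.0019  0.078 ]
tile [ 0.4989 -0.3158  0.008 ]
bc1 [0.6724 0.0899 0.064 ]
bc2 [ 0.6863 -0.0815  0.064 ]
tile ((0.49891170859336853, -0.31183183193206787), (0.10064566880464554, 0.1013641208410263), 0.9002540707588196)
[[[264.5 166.5  24.9]
  [388.5 186.5  20.8]
  [408.5  46.5  21.8]
  [ 99.5 138.5  20.7]
  [ 17.5 273.5  29.3]
  [398.5 250.5  21.7]]]
[[[248.5 144.5  53.4]]]
```

>>> {"api": "carry_out", "payload": {
  "increments": [
    {"ax": 0, "ay": 0, "az": 0, "dx": 0.135, "dy": -0.01, "dz": 0.1, "gripper": -1},
    {"ax": 0, "ay": 0, "az": 0, "dx": 0.135, "dy": -0.01, "dz": 0.25, "gripper": -1},
    {"ax": 0, "ay": 0, "az": 0, "dx": 0.135, "dy": -0.01, "dz": 0.4, "gripper": -1},
    {"ax": 0, "ay": 0, "az": 0, "dx": 0.135, "dy": -0.01, "dz": 0.55, "gripper": -1},
    {"ax": 0, "ay": 0, "az": 0, "dx": 0.135, "dy": -0.01, "dz": 0.65, "gripper": -1},
    {"ax": 0, "ay": 0, "az": 0, "dx": 0.135, "dy": -0.01, "dz": 0.72, "gripper": -1},
    {"ax": 0, "ay": 0, "az": 0, "dx": 0.135, "dy": -0.01, "dz": 0.72, "gripper": -1},
    {"ax": 0, "ay": 0, "az": 0, "dx": 0.135, "dy": -0.01, "dz": 0.72, "gripper": -1}
  ]
}}

```text
time_s: 2.55
position: [0.5876, -0.0193, 0.0866]
eef_rot: [-0.0, 1.0, -0.001, -0.001]
contact_force: [0.1, 0.2, 0.2]
grip_width: 0.0853
gripper_force: 0.0
```

>>> {"api": "carry_out", "payload": {
  "increments": [
    {"ax": 0, "ay": 0, "az": 0, "dx": 0, "dy": 0, "dz": 0, "gripper": 0.0},
    {"ax": 0, "ay": 0, "az": 0, "dx": 0, "dy": 0, "dz": 0, "gripper": 0.0},
    {"ax": 0, "ay": 0, "az": 0, "dx": 0, "dy": 0, "dz": 0, "gripper": 0.0},
    {"ax": 0, "ay": 0, "az": 0, "dx": 0, "dy": 0, "dz": 0, "gripper": 0.3},
    {"ax": 0, "ay": 0, "az": 0, "dx": 0, "dy": 0, "dz": 0, "gripper": 0.3},
    {"ax": 0, "ay": 0, "az": 0, "dx": 0, "dy": 0, "dz": 0, "gripper": 0.3},
    {"ax": 0, "ay": 0, "az": 0, "dx": 0, "dy": 0, "dz": 0, "gripper": 0.5},
    {"ax": 0, "ay": 0, "az": 0, "dx": 0, "dy": 0, "dz": 0, "gripper": 0.5}
  ]
}}

```text
time_s: 3.22
position: [0.59, -0.0179, 0.089]
eef_rot: [0.0, 1.0, -0.0, 0.001]
contact_force: [-0.9, 0.1, 5.8]
grip_width: 0.0417
gripper_force: 20.7
```

>>> {"api": "carry_out", "payload": {
  "increments": [
    {"ax": 0, "ay": 0, "az": 0, "dx": 0, "dy": 0, "dz": -0.03, "gripper": 0.5},
    {"ax": 0, "ay": 0, "az": 0, "dx": 0, "dy": 0, "dz": -0.1, "gripper": 0.5},
    {"ax": 0, "ay": 0, "az": 0, "dx": 0, "dy": 0, "dz": -0.2, "gripper": 0.5},
    {"ax": 0, "ay": 0, "az": 0, "dx": 0, "dy": 0.05, "dz": -0.3, "gripper": 0.5},
    {"ax": 0, "ay": 0, "az": 0, "dx": 0, "dy": 0.15, "dz": -0.35, "gripper": 0.5},
    {"ax": 0, "ay": 0, "az": 0, "dx": -0.05, "dy": 0.27, "dz": -0.35, "gripper": 0.5},
    {"ax": 0, "ay": 0, "az": 0, "dx": -0.1, "dy": 0.4, "dz": -0.35, "gripper": 0.5},
    {"ax": 0, "ay": 0, "az": 0, "dx": -0.15, "dy": 0.53, "dz": -0.35, "gripper": 0.5},
    {"ax": 0, "ay": 0, "az": 0, "dx": -0.2, "dy": 0.66, "dz": -0.35, "gripper": 0.5},
    {"ax": 0, "ay": 0, "az": 0, "dx": -0.25, "dy": 0.78, "dz": -0.35, "gripper": 0.5},
    {"ax": 0, "ay": 0, "az": 0, "dx": -0.3, "dy": 0.9, "dz": -0.35, "gripper": 0.5},
    {"ax": 0, "ay": 0, "az": 0, "dx": -0.35, "dy": 1.0, "dz": -0.35, "gripper": 0.5}
  ]
}}

```text
time_s: 4.22
position: [0.518, -0.2189, 0.1572]
eef_rot: [0.0, 1.0, -0.0, -0.0]
contact_force: [0.2, -0.4, 0.2]
grip_width: 0.042
gripper_force: 20.5
```

>>> {"api": "carry_out", "payload": {
  "increments": [
    {"ax": 0, "ay": 0, "az": 0, "dx": -0.05, "dy": 0.12, "dz": 0, "gripper": 0.5},
    {"ax": 0, "ay": 0, "az": 0, "dx": -0.08, "dy": 0.24, "dz": 0, "gripper": 0.5},
    {"ax": 0, "ay": 0, "az": 0, "dx": -0.1, "dy": 0.36, "dz": 0.1, "gripper": 0.5},
    {"ax": 0, "ay": 0, "az": 0, "dx": -0.1, "dy": 0.45, "dz": 0.22, "gripper": 0.5},
    {"ax": 0, "ay": 0, "az": 0, "dx": -0.1, "dy": 0.48, "dz": 0.35, "gripper": 0.5},
    {"ax": 0, "ay": 0, "az": 0, "dx": -0.1, "dy": 0.48, "dz": 0.45, "gripper": 0.5},
    {"ax": 0, "ay": 0, "az": 0, "dx": -0.1, "dy": 0.48, "dz": 0.53, "gripper": 0.5},
    {"ax": 0, "ay": 0, "az": 0, "dx": -0.1, "dy": 0.48, "dz": 0.6, "gripper": 0.5},
    {"ax": 0, "ay": 0, "az": 0, "dx": -0.1, "dy": 0.48, "dz": 0.64, "gripper": 0.5},
    {"ax": 0, "ay": 0, "az": 0, "dx": -0.1, "dy": 0.48, "dz": 0.66, "gripper": 0.5},
    {"ax": 0, "ay": 0, "az": 0, "dx": -0.1, "dy": 0.48, "dz": 0.66, "gripper": 0.5}
  ]
}}

```text
time_s: 5.13
position: [0.4983, -0.313, 0.0244]
eef_rot: [-0.001, 1.0, -0.0, -0.001]
contact_force: [0.3, 0.4, -0.1]
grip_width: 0.0417
gripper_force: 20.5
```

```bash
python3 - <<'E'
from h import *
s=sensors.read_state();print({k:np.round(s[k],4) for k in("position","eef_rot","contact_force","grip_width","gripper_force")})
E
```

```text
{'position': array([ 0.4983, -0.313 ,  0.0244]), 'eef_rot': array([-6.e-04,  1.e+00, -1.e-04, -7.e-04]), 'contact_force': array([ 0.2688,  0.3954, -0.073 ]), 'grip_width': np.float64(0.0417), 'gripper_force': np.float64(20.5071)}
```

>>> {"api": "carry_out", "payload": {
  "increments": [
    {"ax": 0, "ay": 0, "az": 0, "dx": 0, "dy": 0, "dz": 0.01, "gripper": 0.5},
    {"ax": 0, "ay": 0, "az": 0, "dx": 0, "dy": 0, "dz": 0.02, "gripper": 0.5},
    {"ax": 0, "ay": 0, "az": 0, "dx": 0, "dy": 0, "dz": 0.025, "gripper": 0.5},
    {"ax": 0, "ay": 0, "az": 0, "dx": 0, "dy": 0, "dz": 0.03, "gripper": 0.5},
    {"ax": 0, "ay": 0, "az": 0, "dx": 0, "dy": 0, "dz": 0.03, "gripper": 0.5},
    {"ax": 0, "ay": 0, "az": 0, "dx": 0, "dy": 0, "dz": 0.03, "gripper": 0.5}
  ]
}}

```text
time_s: 5.63
position: [0.4989, -0.3137, 0.0195]
eef_rot: [0.0, 1.0, -0.0, 0.0]
contact_force: [-0.8, -0.1, -0.7]
grip_width: 0.0416
gripper_force: 20.5
```

>>> {"api": "carry_out", "payload": {
  "increments": [
    {"ax": 0, "ay": 0, "az": 0, "dx": 0, "dy": 0, "dz": 0.005, "gripper": 0.5},
    {"ax": 0, "ay": 0, "az": 0, "dx": 0, "dy": 0, "dz": 0.008, "gripper": 0.5},
    {"ax": 0, "ay": 0, "az": 0, "dx": 0, "dy": 0, "dz": 0.008, "gripper": 0.5}
  ]
}}

```text
time_s: 5.88
position: [0.499, -0.3138, 0.019]
eef_rot: [0.0, 1.0, -0.0, 0.0]
contact_force: [-2.0, 1.3, 7.5]
grip_width: 0.0417
gripper_force: 21.0
```

>>> {"api": "carry_out", "payload": {
  "increments": [
    {"ax": 0, "ay": 0, "az": 0, "dx": 0, "dy": 0, "dz": 0, "gripper": -0.2},
    {"ax": 0, "ay": 0, "az": 0, "dx": 0, "dy": 0, "dz": 0, "gripper": -1},
    {"ax": 0, "ay": 0, "az": 0, "dx": 0, "dy": 0, "dz": 0, "gripper": -1},
    {"ax": 0, "ay": 0, "az": 0, "dx": 0, "dy": 0, "dz": 0, "gripper": -1},
    {"ax": 0, "ay": 0, "az": 0, "dx": 0, "dy": 0, "dz": 0, "gripper": -1},
    {"ax": 0, "ay": 0, "az": 0, "dx": 0, "dy": 0, "dz": 0, "gripper": -1},
    {"ax": 0, "ay": 0, "az": 0, "dx": 0, "dy": 0, "dz": -0.1, "gripper": -1},
    {"ax": 0, "ay": 0, "az": 0, "dx": 0, "dy": 0, "dz": -0.3, "gripper": -1},
    {"ax": 0, "ay": 0, "az": 0, "dx": 0, "dy": 0, "dz": -0.5, "gripper": -1},
    {"ax": 0, "ay": 0, "az": 0, "dx": 0, "dy": 0, "dz": -0.7, "gripper": -1},
    {"ax": 0, "ay": 0, "az": 0, "dx": 0, "dy": 0, "dz": -0.9, "gripper": -1},
    {"ax": 0, "ay": 0, "az": 0, "dx": 0, "dy": 0, "dz": -1.0, "gripper": -1}
  ]
}}

```text
time_s: 6.88
position: [0.5009, -0.3153, 0.224]
eef_rot: [0.003, 1.0, -0.0, 0.003]
contact_force: [1.3, -1.0, 1.3]
grip_width: 0.0853
gripper_force: 0.0
```

```bash
python3 - <<'E'
from h import *
a=capture("wrist");b=capture("top")
cv2.imwrite("pics/p3.png",np.hstack([cv2.resize(a["color"],(400,300)),cv2.resize(b["color"],(400,300))]))
for u,v in((250,225),(268,225)): pass
g=cv2.medianBlur(cv2.cvtColor(b["color"],cv2.COLOR_BGR2GRAY),3)
p=cv2.HoughCircles(g[195:255,235:305],cv2.HOUGH_GRADIENT,1,30,param1=60,param2=12,minRadius=19,maxRadius=29);print("pan",p)
if p is not None: print(ray(b,p[0,0,0]+235,p[0,0,1]+195,.078))
E
```

```text
pan [[[36.5 28.5 22.4]]]
[0.59741833 0.0013226  0.078     ]
```

View pics/p3.png

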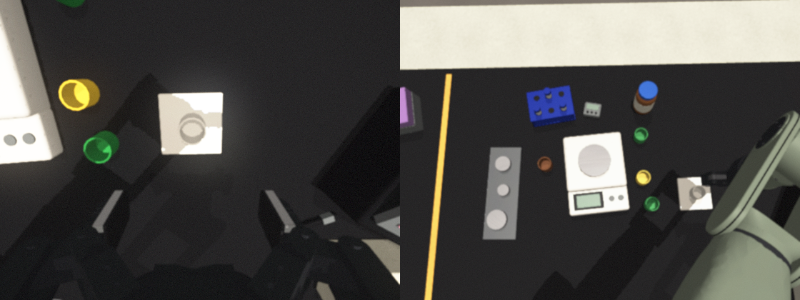

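The cup stands upright near the middle of the tile, around (192,128) in the left picture, and the pan is empty. Next I'll pass over the pan and take one measurement there.

>>> {"api": "carry_out", "payload": {
  "increments": [
    {"ax": 0, "ay": 0, "az": 0, "dx": 0.18, "dy": -0.8, "dz": 0, "gripper": -1},
    {"ax": 0, "ay": 0, "az": 0, "dx": 0.18, "dy": -0.8, "dz": 0, "gripper": -1},
    {"ax": 0, "ay": 0, "az": 0, "dx": 0.18, "dy": -0.8, "dz": 0, "gripper": -1},
    {"ax": 0, "ay": 0, "az": 0, "dx": 0.18, "dy": -0.8, "dz": 0, "gripper": -1},
    {"ax": 0, "ay": 0, "az": 0, "dx": 0.18, "dy": -0.8, "dz": 0, "gripper": -1}
  ]
}}

```text
time_s: 7.4
position: [0.5347, -0.1465, 0.2158]
eef_rot: [-0.003, 1.0, 0.003, -0.001]
contact_force: [0.1, -0.8, -0.1]
grip_width: 0.0853
gripper_force: 0.0
```

>>> {"api": "carry_out", "payload": {
  "increments": [
    {"ax": 0, "ay": 0, "az": 0, "dx": 0.18, "dy": -0.77, "dz": 0, "gripper": -1},
    {"ax": 0, "ay": 0, "az": 0, "dx": 0.18, "dy": -0.77, "dz": 0, "gripper": -1},
    {"ax": 0, "ay": 0, "az": 0, "dx": 0.18, "dy": -0.77, "dz": 0, "gripper": -1},
    {"ax": 0, "ay": 0, "az": 0, "dx": 0.18, "dy": -0.77, "dz": 0, "gripper": -1},
    {"ax": 0, "ay": 0, "az": 0, "dx": 0.18, "dy": -0.77, "dz": 0, "gripper": -1},
    {"ax": 0, "ay": 0, "az": 0, "dx": 0.18, "dy": -0.77, "dz": 0, "gripper": -1},
    {"ax": 0, "ay": 0, "az": 0, "dx": 0.18, "dy": -0.77, "dz": 0, "gripper": -1}
  ]
}}

```text
time_s: 7.98
position: [0.5702, -0.0002, 0.2164]
eef_rot: [0.0, 1.0, -0.0, -0.001]
contact_force: [0.9, 0.3, 0.6]
grip_width: 0.0854
gripper_force: 0.0
```

```bash
python3 - <<'E'
from h import *
a=capture("wrist");print(sensors.read_state()["position"])
g=cv2.medianBlur(cv2.cvtColor(a["color"],cv2.COLOR_BGR2GRAY),3)
p=cv2.HoughCircles(g,cv2.HOUGH_GRADIENT,1,30,param1=60,param2=15,minRadius=46,maxRadius=64);print(p)
for q in p[0][:2]: print("pan",ray(a,q[0],q[1],.078))
E
```

```text
[ 0.57032286 -0.00075001  0.21670654]
[[[269.5 155.5  55.5]]]
pan [6.02409652e-01 3.79484352e-04 7.80000000e-02]
```

>>> {"api": "carry_out", "payload": {
  "increments": [
    {"ax": 0, "ay": 0, "az": 0, "dx": -0.35, "dy": -0.76, "dz": 0, "gripper": -1},
    {"ax": 0, "ay": 0, "az": 0, "dx": -0.35, "dy": -0.76, "dz": 0, "gripper": -1},
    {"ax": 0, "ay": 0, "az": 0, "dx": -0.35, "dy": -0.76, "dz": 0, "gripper": -1},
    {"ax": 0, "ay": 0, "az": 0, "dx": -0.35, "dy": -0.76, "dz": 0, "gripper": -1},
    {"ax": 0, "ay": 0, "az": 0, "dx": -0.35, "dy": -0.76, "dz": 0, "gripper": -1}
  ]
}}

```text
time_s: 8.45
position: [0.4977, 0.1563, 0.2172]
eef_rot: [-0.002, 1.0, 0.002, -0.001]
contact_force: [-0.5, -0.4, -0.1]
grip_width: 0.0849
gripper_force: 0.0
```

>>> {"api": "carry_out", "payload": {
  "increments": [
    {"ax": 0, "ay": 0, "az": 0, "dx": -0.34, "dy": -0.76, "dz": 0, "gripper": -1},
    {"ax": 0, "ay": 0, "az": 0, "dx": -0.34, "dy": -0.76, "dz": 0, "gripper": -1},
    {"ax": 0, "ay": 0, "az": 0, "dx": -0.34, "dy": -0.76, "dz": 0, "gripper": -1},
    {"ax": 0, "ay": 0, "az": 0, "dx": -0.34, "dy": -0.76, "dz": 0, "gripper": -1},
    {"ax": 0, "ay": 0, "az": 0, "dx": -0.34, "dy": -0.76, "dz": 0, "gripper": -1},
    {"ax": 0, "ay": 0, "az": 0, "dx": -0.34, "dy": -0.76, "dz": 0, "gripper": -1},
    {"ax": 0, "ay": 0, "az": 0, "dx": -0.34, "dy": -0.76, "dz": 0, "gripper": -1}
  ]
}}

```text
time_s: 9.03
position: [0.4338, 0.303, 0.2175]
eef_rot: [0.001, 1.0, -0.001, 0.0]
contact_force: [1.0, 0.5, -0.6]
grip_width: 0.0856
gripper_force: 0.0
```

```bash
python3 - <<'E'
from h import *
a=capture("wrist");print(sensors.read_state()["position"]);cv2.imwrite("pics/w4.png",a["color"])
g=cv2.medianBlur(cv2.cvtColor(a["color"],cv2.COLOR_BGR2GRAY),3)
p=cv2.HoughCircles(g,cv2.HOUGH_GRADIENT,1,40,param1=60,param2=15,minRadius=15,maxRadius=38)
for q in p[0][:7]: print(q,ray(a,q[0],q[1],.023))
E
```

```text
[0.43405945 0.30261651 0.21747056]
[269.5 176.5  26.8] [0.43325276 0.3036158  0.023     ]
[284.5  89.5  19. ] [0.52211003 0.28837029 0.023     ]
[281.5   4.5  21.6] [0.59574855 0.29198976 0.023     ]
[435.5   1.5  19.3] [0.59795239 0.15050028 0.023     ]
[531.5 139.5  17.8] [0.47230415 0.02908729 0.023     ]
```

View pics/w4.png

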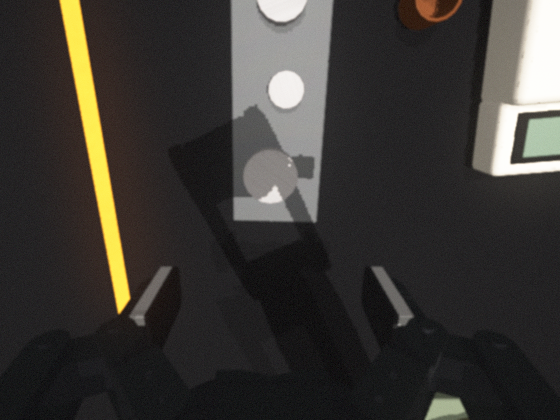

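The wrist view shows the large disc at (270,176), the small one at (285,90) and the middle one at the top edge. These agree with the top camera, so I'll descend on the large disc.

>>> {"api": "carry_out", "payload": {
  "increments": [
    {"ax": 0, "ay": 0, "az": 0, "dx": -0.005, "dy": -0.005, "dz": 0.15, "gripper": -1},
    {"ax": 0, "ay": 0, "az": 0, "dx": -0.005, "dy": -0.005, "dz": 0.3, "gripper": -1},
    {"ax": 0, "ay": 0, "az": 0, "dx": -0.005, "dy": -0.005, "dz": 0.45, "gripper": -1},
    {"ax": 0, "ay": 0, "az": 0, "dx": -0.005, "dy": -0.005, "dz": 0.6, "gripper": -1},
    {"ax": 0, "ay": 0, "az": 0, "dx": -0.005, "dy": -0.005, "dz": 0.75, "gripper": -1},
    {"ax": 0, "ay": 0, "az": 0, "dx": -0.005, "dy": -0.005, "dz": 0.88, "gripper": -1},
    {"ax": 0, "ay": 0, "az": 0, "dx": -0.005, "dy": -0.005, "dz": 0.95, "gripper": -1},
    {"ax": 0, "ay": 0, "az": 0, "dx": -0.005, "dy": -0.005, "dz": 1.0, "gripper": -1},
    {"ax": 0, "ay": 0, "az": 0, "dx": -0.005, "dy": -0.005, "dz": 1.0, "gripper": -1}
  ]
}}

```text
time_s: 9.83
position: [0.4313, 0.3029, 0.0154]
eef_rot: [0.001, 1.0, -0.002, -0.002]
contact_force: [0.4, -0.1, -0.4]
grip_width: 0.0857
gripper_force: 0.0
```

>>> {"api": "carry_out", "payload": {
  "increments": [
    {"ax": 0, "ay": 0, "az": 0, "dx": 0, "dy": 0, "dz": 0.03, "gripper": -1},
    {"ax": 0, "ay": 0, "az": 0, "dx": 0, "dy": 0, "dz": 0.055, "gripper": -1},
    {"ax": 0, "ay": 0, "az": 0, "dx": 0, "dy": 0, "dz": 0.075, "gripper": -1},
    {"ax": 0, "ay": 0, "az": 0, "dx": 0, "dy": 0, "dz": 0.075, "gripper": -1},
    {"ax": 0, "ay": 0, "az": 0, "dx": 0, "dy": 0, "dz": 0.075, "gripper": -1}
  ]
}}

```text
time_s: 10.25
position: [0.4323, 0.3056, 0.003]
eef_rot: [-0.0, 1.0, -0.0, 0.0]
contact_force: [0.8, 0.4, -0.1]
grip_width: 0.0857
gripper_force: 0.0
```

>>> {"api": "carry_out", "payload": {
  "increments": [
    {"ax": 0, "ay": 0, "az": 0, "dx": 0, "dy": 0, "dz": 0, "gripper": -0.5},
    {"ax": 0, "ay": 0, "az": 0, "dx": 0, "dy": 0, "dz": 0, "gripper": -0.4},
    {"ax": 0, "ay": 0, "az": 0, "dx": 0, "dy": 0, "dz": 0, "gripper": -0.3},
    {"ax": 0, "ay": 0, "az": 0, "dx": 0, "dy": 0, "dz": 0, "gripper": -0.2},
    {"ax": 0, "ay": 0, "az": 0, "dx": 0, "dy": 0, "dz": 0, "gripper": 0},
    {"ax": 0, "ay": 0, "az": 0, "dx": 0, "dy": 0, "dz": 0, "gripper": 0.1},
    {"ax": 0, "ay": 0, "az": 0, "dx": 0, "dy": 0, "dz": 0, "gripper": 0.1},
    {"ax": 0, "ay": 0, "az": 0, "dx": 0, "dy": 0, "dz": 0, "gripper": 0.1}
  ],
  "grip_force": 50
}}

```text
time_s: 10.92
position: [0.4326, 0.3054, 0.0038]
eef_rot: [0.0, 1.0, 0.0, 0.001]
contact_force: [-0.7, -1.9, 5.8]
grip_width: 0.0583
gripper_force: 53.6
```

>>> {"api": "carry_out", "payload": {
  "increments": [
    {"ax": 0, "ay": 0, "az": 0, "dx": 0, "dy": 0, "dz": -0.02, "gripper": 0.1},
    {"ax": 0, "ay": 0, "az": 0, "dx": 0, "dy": 0, "dz": -0.06, "gripper": 0.1},
    {"ax": 0, "ay": 0, "az": 0, "dx": 0, "dy": 0, "dz": -0.12, "gripper": 0.1},
    {"ax": 0, "ay": 0, "az": 0, "dx": 0, "dy": 0, "dz": -0.2, "gripper": 0.1},
    {"ax": 0, "ay": 0, "az": 0, "dx": 0, "dy": 0, "dz": -0.3, "gripper": 0.1},
    {"ax": 0, "ay": 0, "az": 0, "dx": 0, "dy": 0, "dz": -0.42, "gripper": 0.1},
    {"ax": 0, "ay": 0, "az": 0, "dx": 0, "dy": 0, "dz": -0.53, "gripper": 0.1},
    {"ax": 0, "ay": 0, "az": 0, "dx": 0, "dy": 0, "dz": -0.61, "gripper": 0.1},
    {"ax": 0, "ay": 0, "az": 0, "dx": 0, "dy": 0, "dz": -0.65, "gripper": 0.1}
  ]
}}

```text
time_s: 11.67
position: [0.4335, 0.3063, 0.1362]
eef_rot: [-0.001, 1.0, -0.0, 0.002]
contact_force: [0.4, 0.3, -3.1]
grip_width: 0.058
gripper_force: 54.5
```

>>> {"api": "carry_out", "payload": {
  "increments": [
    {"ax": 0, "ay": 0, "az": 0, "dx": 0.02, "dy": 0.04, "dz": 0, "gripper": 0.1},
    {"ax": 0, "ay": 0, "az": 0, "dx": 0.06, "dy": 0.11, "dz": 0, "gripper": 0.1},
    {"ax": 0, "ay": 0, "az": 0, "dx": 0.11, "dy": 0.2, "dz": 0, "gripper": 0.1},
    {"ax": 0, "ay": 0, "az": 0, "dx": 0.165, "dy": 0.3, "dz": 0, "gripper": 0.1},
    {"ax": 0, "ay": 0, "az": 0, "dx": 0.22, "dy": 0.4, "dz": 0, "gripper": 0.1},
    {"ax": 0, "ay": 0, "az": 0, "dx": 0.275, "dy": 0.5, "dz": 0, "gripper": 0.1},
    {"ax": 0, "ay": 0, "az": 0, "dx": 0.33, "dy": 0.6, "dz": 0, "gripper": 0.1},
    {"ax": 0, "ay": 0, "az": 0, "dx": 0.385, "dy": 0.7, "dz": 0, "gripper": 0.1},
    {"ax": 0, "ay": 0, "az": 0, "dx": 0.44, "dy": 0.8, "dz": 0, "gripper": 0.1},
    {"ax": 0, "ay": 0, "az": 0, "dx": 0.495, "dy": 0.9, "dz": 0, "gripper": 0.1},
    {"ax": 0, "ay": 0, "az": 0, "dx": 0.55, "dy": 1.0, "dz": 0, "gripper": 0.1}
  ]
}}

```text
time_s: 12.58
position: [0.541, 0.1036, 0.1309]
eef_rot: [0.0, 1.0, -0.0, -0.002]
contact_force: [-0.4, -0.3, -4.1]
grip_width: 0.0579
gripper_force: 54.6
```

>>> {"api": "carry_out", "payload": {
  "increments": [
    {"ax": 0, "ay": 0, "az": 0, "dx": 0.055, "dy": 0.1, "dz": 0, "gripper": 0.1},
    {"ax": 0, "ay": 0, "az": 0, "dx": 0.11, "dy": 0.2, "dz": 0, "gripper": 0.1},
    {"ax": 0, "ay": 0, "az": 0, "dx": 0.165, "dy": 0.3, "dz": 0, "gripper": 0.1},
    {"ax": 0, "ay": 0, "az": 0, "dx": 0.22, "dy": 0.4, "dz": 0, "gripper": 0.1},
    {"ax": 0, "ay": 0, "az": 0, "dx": 0.26, "dy": 0.47, "dz": 0, "gripper": 0.1},
    {"ax": 0, "ay": 0, "az": 0, "dx": 0.28, "dy": 0.51, "dz": 0, "gripper": 0.1},
    {"ax": 0, "ay": 0, "az": 0, "dx": 0.286, "dy": 0.525, "dz": 0, "gripper": 0.1},
    {"ax": 0, "ay": 0, "az": 0, "dx": 0.286, "dy": 0.525, "dz": 0, "gripper": 0.1},
    {"ax": 0, "ay": 0, "az": 0, "dx": 0.286, "dy": 0.525, "dz": 0, "gripper": 0.1}
  ]
}}

```text
time_s: 13.33
position: [0.5983, 0.0012, 0.1321]
eef_rot: [-0.0, 1.0, 0.0, -0.001]
contact_force: [-0.5, 0.8, -4.3]
grip_width: 0.0584
gripper_force: 54.5
```

```bash
python3 - <<'E'
from h import *
p=[];w=[]
for i in range(4):
    a=capture("wrist" if i<1 else "top");p.append(sensors.read_state()["position"])
    if i<1: A=a
print(np.mean(p,0).round(4),np.ptp(p,0).round(4))
cv2.imwrite("pics/w5.png",np.hstack([cv2.resize(A["color"],(400,300)),cv2.resize(a["color"][150:310,180:400],(400,300))]))
E
```

```text
[0.5985 0.0015 0.1325] [0.0004 0.0001 0.0004]
```

View pics/w5.png

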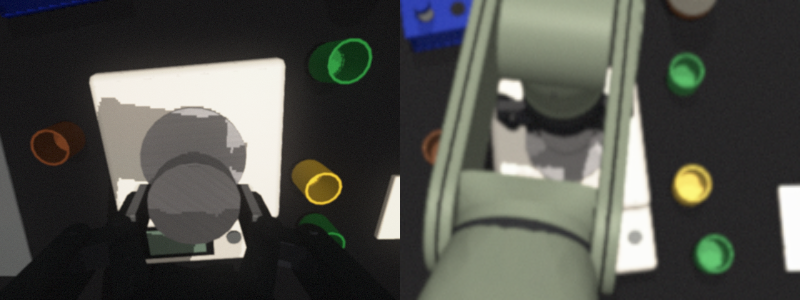

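The disc is held level with its top centred near (272,286) in full-resolution pixels, above the pan. I'll check its offset from the pan.

```bash
python3 - <<'E'
from h import *
a=capture("wrist")
g=cv2.medianBlur(cv2.cvtColor(a["color"],cv2.COLOR_BGR2GRAY),3)
for r,z,k in(((55,75),.153,15),((66,84),.078,15)):
    p=cv2.HoughCircles(g,cv2.HOUGH_GRADIENT,1,20,param1=40,param2=k,minRadius=r[0],maxRadius=r[1])
    if p is not None:
        for q in p[0][:4]: print(q,ray(a,q[0],q[1],z).round(4))
for u,v in((272,285),(204,285),(340,285)):print(ray(a,u,v,.153).round(4))
E
```

```text
[270.5 222.5  73.3] [0.6322 0.0012 0.153 ]
[271.5 277.5  64.5] [0.6061 0.0007 0.153 ]
[270.5 297.5  69.9] [0.5958 0.0012 0.153 ]
[248.5 305.5  68.9] [0.5915 0.0112 0.153 ]
[270.5 222.5  73.4] [0.6014 0.0012 0.078 ]
[271.5 300.5  72.4] [5.401e-01 5.000e-04 7.800e-02]
[271.5 270.5  71.3] [5.65e-01 5.00e-04 7.80e-02]
[6.023e-01 5.000e-04 1.530e-01]
[0.6023 0.0307 0.153 ]
[ 0.6023 -0.0296  0.153 ]
```

>>> {"api": "carry_out", "payload": {
  "increments": [
    {"ax": 0, "ay": 0, "az": 0, "dx": 0, "dy": 0, "dz": 0.04, "gripper": 0.1},
    {"ax": 0, "ay": 0, "az": 0, "dx": 0, "dy": 0, "dz": 0.1, "gripper": 0.1},
    {"ax": 0, "ay": 0, "az": 0, "dx": 0, "dy": 0, "dz": 0.16, "gripper": 0.1},
    {"ax": 0, "ay": 0, "az": 0, "dx": 0, "dy": 0, "dz": 0.21, "gripper": 0.1},
    {"ax": 0, "ay": 0, "az": 0, "dx": 0, "dy": 0, "dz": 0.24, "gripper": 0.1},
    {"ax": 0, "ay": 0, "az": 0, "dx": 0, "dy": 0, "dz": 0.26, "gripper": 0.1},
    {"ax": 0, "ay": 0, "az": 0, "dx": 0, "dy": 0, "dz": 0.27, "gripper": 0.1},
    {"ax": 0, "ay": 0, "az": 0, "dx": 0, "dy": 0, "dz": 0.275, "gripper": 0.1},
    {"ax": 0, "ay": 0, "az": 0, "dx": 0, "dy": 0, "dz": 0.275, "gripper": 0.1}
  ]
}}

```text
time_s: 14.33
position: [0.5994, 0.0003, 0.0778]
eef_rot: [0.0, 1.0, -0.0, 0.0]
contact_force: [0.3, -0.9, -4.7]
grip_width: 0.0577
gripper_force: 54.5
```

>>> {"api": "carry_out", "payload": {
  "increments": [
    {"ax": 0, "ay": 0, "az": 0, "dx": 0, "dy": 0, "dz": 0.005, "gripper": 0.1},
    {"ax": 0, "ay": 0, "az": 0, "dx": 0, "dy": 0, "dz": 0.008, "gripper": 0.1},
    {"ax": 0, "ay": 0, "az": 0, "dx": 0, "dy": 0, "dz": 0.008, "gripper": 0.1}
  ]
}}

```text
time_s: 14.58
position: [0.5998, 0.0003, 0.0768]
eef_rot: [0.0, 1.0, -0.0, 0.001]
contact_force: [0.0, -0.0, -2.7]
grip_width: 0.058
gripper_force: 54.9
```

>>> {"api": "carry_out", "payload": {
  "increments": [
    {"ax": 0, "ay": 0, "az": 0, "dx": 0, "dy": 0, "dz": 0.004, "gripper": 0.1},
    {"ax": 0, "ay": 0, "az": 0, "dx": 0, "dy": 0, "dz": 0.006, "gripper": 0.1},
    {"ax": 0, "ay": 0, "az": 0, "dx": 0, "dy": 0, "dz": 0.006, "gripper": 0.1}
  ]
}}

```text
time_s: 14.83
position: [0.5998, 0.0003, 0.0768]
eef_rot: [0.0, 1.0, -0.0, 0.001]
contact_force: [-3.0, -0.3, 6.0]
grip_width: 0.0581
gripper_force: 55.3
```

>>> {"api": "carry_out", "payload": {
  "increments": [
    {"ax": 0, "ay": 0, "az": 0, "dx": 0, "dy": 0, "dz": 0, "gripper": -0.6},
    {"ax": 0, "ay": 0, "az": 0, "dx": 0, "dy": 0, "dz": 0, "gripper": -1},
    {"ax": 0, "ay": 0, "az": 0, "dx": 0, "dy": 0, "dz": 0, "gripper": -1},
    {"ax": 0, "ay": 0, "az": 0, "dx": 0, "dy": 0, "dz": 0, "gripper": -1},
    {"ax": 0, "ay": 0, "az": 0, "dx": 0, "dy": 0, "dz": 0, "gripper": -1},
    {"ax": 0, "ay": 0, "az": 0, "dx": 0, "dy": 0, "dz": 0, "gripper": -1},
    {"ax": 0, "ay": 0, "az": 0, "dx": 0, "dy": 0, "dz": -0.06, "gripper": -1},
    {"ax": 0, "ay": 0, "az": 0, "dx": 0, "dy": 0, "dz": -0.2, "gripper": -1},
    {"ax": 0, "ay": 0, "az": 0, "dx": 0, "dy": 0, "dz": -0.38, "gripper": -1},
    {"ax": 0, "ay": 0, "az": 0, "dx": 0, "dy": 0, "dz": -0.55, "gripper": -1},
    {"ax": 0, "ay": 0, "az": 0, "dx": 0, "dy": 0, "dz": -0.7, "gripper": -1},
    {"ax": 0, "ay": 0, "az": 0, "dx": 0, "dy": 0, "dz": -0.7, "gripper": -1}
  ]
}}

```text
time_s: 15.83
position: [0.6041, -0.0002, 0.2247]
eef_rot: [0.001, 1.0, -0.0, 0.008]
contact_force: [1.3, 0.3, 1.1]
grip_width: 0.0855
gripper_force: 0.0
```

```bash
python3 - <<'E'
from h import *
a=capture("wrist");print(sensors.read_state()["position"]);cv2.imwrite("pics/w6.png",a["color"])
g=cv2.medianBlur(cv2.cvtColor(a["color"],cv2.COLOR_BGR2GRAY),3)
for r,z in(((32,44),.096),((48,64),.078)):
    p=cv2.HoughCircles(g,cv2.HOUGH_GRADIENT,1,20,param1=40,param2=15,minRadius=r[0],maxRadius=r[1])
    if p is not None:
        for q in p[0][:4]: print(q,ray(a,q[0],q[1],z).round(4))
E
```

```text
[ 6.02488448e-01 -5.05171292e-05  2.21279812e-01]
[269.5 205.5  37.7] [5.952e-01 1.000e-04 9.600e-02]
[411.5  87.5  32.5] [ 0.695  -0.1143  0.096 ]
[268.5 192.5  50.9] [0.6022 0.0011 0.078 ]
```

View pics/w6.png

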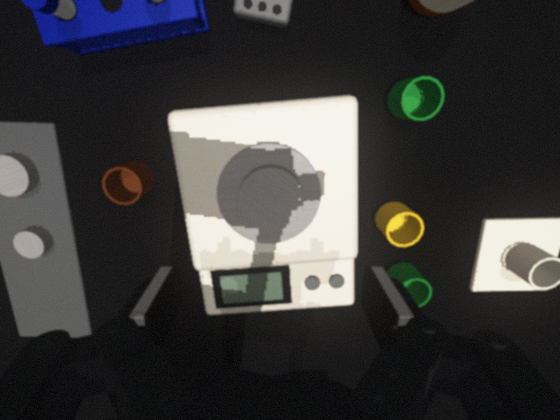

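The large disc lies flat on the pan, with its arc centred near (272,197) against the pan at (268,193). The cup stands on the tile. Next is the middle disc.

>>> {"api": "carry_out", "payload": {
  "increments": [
    {"ax": 0, "ay": 0, "az": 0, "dx": 0.015, "dy": -0.73, "dz": 0, "gripper": -1},
    {"ax": 0, "ay": 0, "az": 0, "dx": 0.015, "dy": -0.73, "dz": 0, "gripper": -1},
    {"ax": 0, "ay": 0, "az": 0, "dx": 0.015, "dy": -0.73, "dz": 0, "gripper": -1},
    {"ax": 0, "ay": 0, "az": 0, "dx": 0.015, "dy": -0.73, "dz": 0, "gripper": -1},
    {"ax": 0, "ay": 0, "az": 0, "dx": 0.015, "dy": -0.73, "dz": 0, "gripper": -1}
  ]
}}

```text
time_s: 16.3
position: [0.6007, 0.1512, 0.2136]
eef_rot: [-0.001, 1.0, 0.003, -0.001]
contact_force: [0.4, 0.1, 0.8]
grip_width: 0.0853
gripper_force: 0.0
```

>>> {"api": "carry_out", "payload": {
  "increments": [
    {"ax": 0, "ay": 0, "az": 0, "dx": 0.015, "dy": -0.73, "dz": 0, "gripper": -1},
    {"ax": 0, "ay": 0, "az": 0, "dx": 0.015, "dy": -0.73, "dz": 0, "gripper": -1},
    {"ax": 0, "ay": 0, "az": 0, "dx": 0.015, "dy": -0.73, "dz": 0, "gripper": -1},
    {"ax": 0, "ay": 0, "az": 0, "dx": 0.015, "dy": -0.73, "dz": 0, "gripper": -1},
    {"ax": 0, "ay": 0, "az": 0, "dx": 0.015, "dy": -0.73, "dz": 0, "gripper": -1},
    {"ax": 0, "ay": 0, "az": 0, "dx": 0.015, "dy": -0.73, "dz": 0, "gripper": -1},
    {"ax": 0, "ay": 0, "az": 0, "dx": 0.015, "dy": -0.73, "dz": 0, "gripper": -1},
    {"ax": 0, "ay": 0, "az": 0, "dx": 0.015, "dy": -0.73, "dz": 0, "gripper": -1}
  ]
}}

```text
time_s: 16.97
position: [0.6053, 0.2906, 0.2143]
eef_rot: [0.0, 1.0, -0.001, -0.001]
contact_force: [0.2, 0.4, -0.1]
grip_width: 0.0855
gripper_force: 0.0
```

```bash
python3 - <<'E'
from h import *
a=capture("wrist");print(sensors.read_state()["position"])
g=cv2.medianBlur(cv2.cvtColor(a["color"],cv2.COLOR_BGR2GRAY),3)
p=cv2.HoughCircles(g,cv2.HOUGH_GRADIENT,1,40,param1=50,param2=13,minRadius=14,maxRadius=28)
for q in p[0][:7]: print(q,ray(a,q[0],q[1],.023))
E
```

```text
[0.60540762 0.29053652 0.21457163]
[268.5 174.5  21.6] [0.60744622 0.29226754 0.023     ]
[402.5 184.5  18.3] [0.59584032 0.14685746 0.023     ]
[274.5 242.5  16.9] [0.5269025  0.28575942 0.023     ]
[553.5 187.5  21.5] [ 0.59189378 -0.01843127  0.023     ]
[451.5 292.5  16.8] [0.45839591 0.06865244 0.023     ]
```

>>> {"api": "carry_out", "payload": {
  "increments": [
    {"ax": 0, "ay": 0, "az": 0, "dx": 0.005, "dy": -0.005, "dz": 0.15, "gripper": -1},
    {"ax": 0, "ay": 0, "az": 0, "dx": 0.005, "dy": -0.005, "dz": 0.3, "gripper": -1},
    {"ax": 0, "ay": 0, "az": 0, "dx": 0.005, "dy": -0.005, "dz": 0.45, "gripper": -1},
    {"ax": 0, "ay": 0, "az": 0, "dx": 0.005, "dy": -0.005, "dz": 0.6, "gripper": -1},
    {"ax": 0, "ay": 0, "az": 0, "dx": 0.005, "dy": -0.005, "dz": 0.75, "gripper": -1},
    {"ax": 0, "ay": 0, "az": 0, "dx": 0.005, "dy": -0.005, "dz": 0.88, "gripper": -1},
    {"ax": 0, "ay": 0, "az": 0, "dx": 0.005, "dy": -0.005, "dz": 0.96, "gripper": -1},
    {"ax": 0, "ay": 0, "az": 0, "dx": 0.005, "dy": -0.005, "dz": 1.0, "gripper": -1},
    {"ax": 0, "ay": 0, "az": 0, "dx": 0.005, "dy": -0.005, "dz": 1.0, "gripper": -1}
  ]
}}

```text
time_s: 17.77
position: [0.6046, 0.2915, 0.0123]
eef_rot: [0.001, 1.0, -0.001, -0.002]
contact_force: [0.5, 0.0, 0.1]
grip_width: 0.0854
gripper_force: 0.0
```

>>> {"api": "carry_out", "payload": {
  "increments": [
    {"ax": 0, "ay": 0, "az": 0, "dx": 0, "dy": 0, "dz": 0.03, "gripper": -1},
    {"ax": 0, "ay": 0, "az": 0, "dx": 0, "dy": 0, "dz": 0.05, "gripper": -1},
    {"ax": 0, "ay": 0, "az": 0, "dx": 0, "dy": 0, "dz": 0.05, "gripper": -1},
    {"ax": 0, "ay": 0, "az": 0, "dx": 0, "dy": 0, "dz": 0.05, "gripper": -1},
    {"ax": 0, "ay": 0, "az": 0, "dx": 0, "dy": 0, "dz": 0.05, "gripper": -0.4},
    {"ax": 0, "ay": 0, "az": 0, "dx": 0, "dy": 0, "dz": 0.05, "gripper": -0.3},
    {"ax": 0, "ay": 0, "az": 0, "dx": 0, "dy": 0, "dz": 0.05, "gripper": -0.2},
    {"ax": 0, "ay": 0, "az": 0, "dx": 0, "dy": 0, "dz": 0.05, "gripper": -0.1},
    {"ax": 0, "ay": 0, "az": 0, "dx": 0, "dy": 0, "dz": 0.05, "gripper": 0.1},
    {"ax": 0, "ay": 0, "az": 0, "dx": 0, "dy": 0, "dz": 0.05, "gripper": 0.3},
    {"ax": 0, "ay": 0, "az": 0, "dx": 0, "dy": 0, "dz": 0.05, "gripper": 0.3},
    {"ax": 0, "ay": 0, "az": 0, "dx": 0, "dy": 0, "dz": 0.05, "gripper": 0.3}
  ]
}}

```text
time_s: 18.77
position: [0.6067, 0.2935, 0.0058]
eef_rot: [-0.0, 1.0, -0.0, 0.0]
contact_force: [-0.8, -0.9, 5.1]
grip_width: 0.046
gripper_force: 51.8
```

>>> {"api": "carry_out", "payload": {
  "increments": [
    {"ax": 0, "ay": 0, "az": 0, "dx": 0, "dy": 0, "dz": -0.02, "gripper": 0.3},
    {"ax": 0, "ay": 0, "az": 0, "dx": 0, "dy": 0, "dz": -0.06, "gripper": 0.3},
    {"ax": 0, "ay": 0, "az": 0, "dx": 0, "dy": 0, "dz": -0.12, "gripper": 0.3},
    {"ax": 0, "ay": 0, "az": 0, "dx": 0, "dy": 0, "dz": -0.2, "gripper": 0.3},
    {"ax": 0, "ay": 0, "az": 0, "dx": 0, "dy": 0, "dz": -0.3, "gripper": 0.3},
    {"ax": 0, "ay": 0, "az": 0, "dx": 0, "dy": 0, "dz": -0.42, "gripper": 0.3},
    {"ax": 0, "ay": 0, "az": 0, "dx": 0, "dy": 0, "dz": -0.53, "gripper": 0.3},
    {"ax": 0, "ay": 0, "az": 0, "dx": 0, "dy": 0, "dz": -0.61, "gripper": 0.3},
    {"ax": 0, "ay": 0, "az": 0, "dx": 0, "dy": 0, "dz": -0.65, "gripper": 0.3}
  ]
}}

```text
time_s: 19.52
position: [0.608, 0.2941, 0.139]
eef_rot: [-0.001, 1.0, -0.0, 0.003]
contact_force: [0.4, 0.4, -2.8]
grip_width: 0.0458
gripper_force: 51.6
```

>>> {"api": "carry_out", "payload": {
  "increments": [
    {"ax": 0, "ay": 0, "az": 0, "dx": 0, "dy": 0.04, "dz": 0, "gripper": 0.3},
    {"ax": 0, "ay": 0, "az": 0, "dx": 0, "dy": 0.11, "dz": 0, "gripper": 0.3},
    {"ax": 0, "ay": 0, "az": 0, "dx": -0.01, "dy": 0.2, "dz": 0, "gripper": 0.3},
    {"ax": 0, "ay": 0, "az": 0, "dx": -0.01, "dy": 0.3, "dz": 0, "gripper": 0.3},
    {"ax": 0, "ay": 0, "az": 0, "dx": -0.01, "dy": 0.4, "dz": 0, "gripper": 0.3},
    {"ax": 0, "ay": 0, "az": 0, "dx": -0.02, "dy": 0.5, "dz": 0, "gripper": 0.3},
    {"ax": 0, "ay": 0, "az": 0, "dx": -0.02, "dy": 0.6, "dz": 0, "gripper": 0.3},
    {"ax": 0, "ay": 0, "az": 0, "dx": -0.02, "dy": 0.7, "dz": 0, "gripper": 0.3},
    {"ax": 0, "ay": 0, "az": 0, "dx": -0.02, "dy": 0.8, "dz": 0, "gripper": 0.3},
    {"ax": 0, "ay": 0, "az": 0, "dx": -0.02, "dy": 0.9, "dz": 0, "gripper": 0.3},
    {"ax": 0, "ay": 0, "az": 0, "dx": -0.02, "dy": 1.0, "dz": 0, "gripper": 0.3}
  ]
}}

```text
time_s: 20.43
position: [0.5999, 0.091, 0.1323]
eef_rot: [0.0, 1.0, -0.001, -0.002]
contact_force: [0.0, 0.9, -2.4]
grip_width: 0.0465
gripper_force: 51.6
```

>>> {"api": "carry_out", "payload": {
  "increments": [
    {"ax": 0, "ay": 0, "az": 0, "dx": -0.014, "dy": 0.1, "dz": 0, "gripper": 0.3},
    {"ax": 0, "ay": 0, "az": 0, "dx": -0.014, "dy": 0.2, "dz": 0, "gripper": 0.3},
    {"ax": 0, "ay": 0, "az": 0, "dx": -0.014, "dy": 0.3, "dz": 0, "gripper": 0.3},
    {"ax": 0, "ay": 0, "az": 0, "dx": -0.014, "dy": 0.38, "dz": 0, "gripper": 0.3},
    {"ax": 0, "ay": 0, "az": 0, "dx": -0.014, "dy": 0.43, "dz": 0, "gripper": 0.3},
    {"ax": 0, "ay": 0, "az": 0, "dx": -0.014, "dy": 0.455, "dz": 0, "gripper": 0.3},
    {"ax": 0, "ay": 0, "az": 0, "dx": -0.014, "dy": 0.462, "dz": 0, "gripper": 0.3},
    {"ax": 0, "ay": 0, "az": 0, "dx": -0.014, "dy": 0.462, "dz": 0, "gripper": 0.3},
    {"ax": 0, "ay": 0, "az": 0, "dx": -0.014, "dy": 0.462, "dz": 0, "gripper": 0.3},
    {"ax": 0, "ay": 0, "az": 0, "dx": -0.014, "dy": 0.462, "dz": 0, "gripper": 0.3}
  ]
}}

```text
time_s: 21.27
position: [0.5992, 0.0019, 0.1348]
eef_rot: [-0.0, 1.0, 0.0, -0.0]
contact_force: [0.6, -0.0, -1.7]
grip_width: 0.0462
gripper_force: 51.6
```

```bash
python3 - <<'E'
from h import *
a=capture("wrist");p=[]
for i in range(3): p.append(sensors.read_state()["position"]);capture("top")
print(np.mean(p,0).round(4))
g=cv2.equalizeHist(cv2.cvtColor(a["color"],cv2.COLOR_BGR2GRAY)[150:400,150:400])
cv2.imwrite("pics/w7.png",np.hstack([cv2.resize(a["color"][150:400,150:400],(400,400)),cv2.cvtColor(cv2.resize(g,(400,400)),cv2.COLOR_GRAY2BGR)]))
for z in(.096,.078,.153): print(z,ray(a,270,250,z),ray(a,270,300,z))
E
```

```text
[0.5993 0.0018 0.1349]
0.096 [0.5897514  0.00198251 0.096     ] [0.55248731 0.00200914 0.096     ]
0.078 [0.58051235 0.00202251 0.078     ] [0.53954306 0.00205179 0.078     ]
0.153 [0.61900839 0.00185585 0.153     ] [0.59347744 0.0018741  0.153     ]
```

View pics/w7.png

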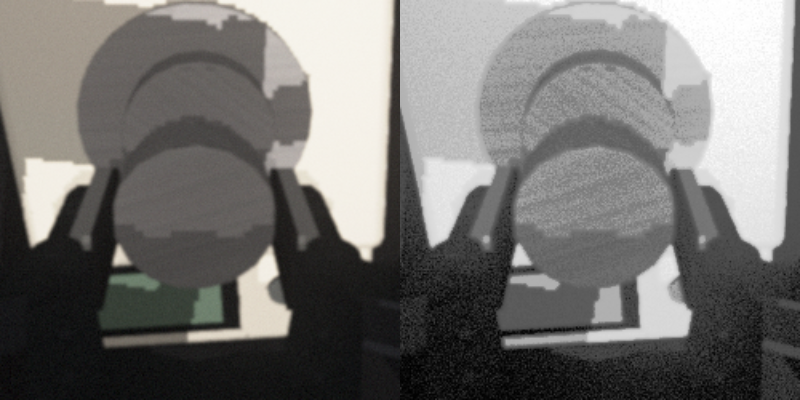

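The middle disc is held above the large one. In crop coordinates (÷1.6, +150) the held disc spans columns 113–275 and rows 146–288. The large disc spans columns 124–274 with its top edge at row 62. The pan spans columns 78–311.

```bash
python3 - <<'E'
from h import *
a=capture("wrist")
P=lambda u,v,z:ray(a,u/1.6+150,v/1.6+150,z)[:2].round(4)
print("large L R top",P(124,115,.096),P(274,115,.096),P(199,62,.096))
print("pan L R top",P(78,110,.078),P(311,110,.078),P(194,1,.078))
z=.1345+.0018+.018-.003
for z in(.148,.152): print("mid L R top bot",z,P(113,210,z),P(275,210,z),P(194,146,z),P(194,288,z))
E
```

```text
large L R top [0.609  0.0277] [ 0.609  -0.0298] [ 0.6301 -0.0009]
pan L R top [0.604  0.0496] [ 0.6039 -0.0483] [0.6497 0.0009]
mid L R top bot 0.148 [0.6003 0.0247] [ 0.6002 -0.0227] [0.6208 0.001 ] [0.5724 0.001 ]
mid L R top bot 0.152 [0.6028 0.024 ] [ 0.6028 -0.0219] [0.6228 0.001 ] [0.5758 0.001 ]
```

>>> {"api": "carry_out", "payload": {
  "increments": [
    {"ax": 0, "ay": 0, "az": 0, "dx": 0.005, "dy": 0.008, "dz": 0.03, "gripper": 0.3},
    {"ax": 0, "ay": 0, "az": 0, "dx": 0.005, "dy": 0.008, "dz": 0.07, "gripper": 0.3},
    {"ax": 0, "ay": 0, "az": 0, "dx": 0.005, "dy": 0.008, "dz": 0.11, "gripper": 0.3},
    {"ax": 0, "ay": 0, "az": 0, "dx": 0.005, "dy": 0.008, "dz": 0.14, "gripper": 0.3},
    {"ax": 0, "ay": 0, "az": 0, "dx": 0.005, "dy": 0.008, "dz": 0.16, "gripper": 0.3},
    {"ax": 0, "ay": 0, "az": 0, "dx": 0.005, "dy": 0.008, "dz": 0.175, "gripper": 0.3},
    {"ax": 0, "ay": 0, "az": 0, "dx": 0.005, "dy": 0.008, "dz": 0.183, "gripper": 0.3},
    {"ax": 0, "ay": 0, "az": 0, "dx": 0.005, "dy": 0.008, "dz": 0.188, "gripper": 0.3},
    {"ax": 0, "ay": 0, "az": 0, "dx": 0.005, "dy": 0.008, "dz": 0.188, "gripper": 0.3},
    {"ax": 0, "ay": 0, "az": 0, "dx": 0.005, "dy": 0.008, "dz": 0.188, "gripper": 0.3}
  ]
}}

```text
time_s: 22.35
position: [0.6006, -0.0007, 0.0976]
eef_rot: [0.0, 1.0, -0.0, 0.0]
contact_force: [-0.3, -0.7, -3.0]
grip_width: 0.0463
gripper_force: 51.6
```

>>> {"api": "carry_out", "payload": {
  "increments": [
    {"ax": 0, "ay": 0, "az": 0, "dx": 0, "dy": 0, "dz": 0.004, "gripper": 0.3},
    {"ax": 0, "ay": 0, "az": 0, "dx": 0, "dy": 0, "dz": 0.006, "gripper": 0.3},
    {"ax": 0, "ay": 0, "az": 0, "dx": 0, "dy": 0, "dz": 0.006, "gripper": 0.3}
  ]
}}

```text
time_s: 22.6
position: [0.6008, -0.0007, 0.0969]
eef_rot: [0.0, 1.0, -0.0, 0.001]
contact_force: [0.1, 0.0, 0.7]
grip_width: 0.0459
gripper_force: 52.0
```

>>> {"api": "carry_out", "payload": {
  "increments": [
    {"ax": 0, "ay": 0, "az": 0, "dx": 0, "dy": 0, "dz": 0.004, "gripper": 0.3},
    {"ax": 0, "ay": 0, "az": 0, "dx": 0, "dy": 0, "dz": 0.004, "gripper": 0.3}
  ]
}}

```text
time_s: 22.77
position: [0.6008, -0.0007, 0.0968]
eef_rot: [0.0, 1.0, -0.0, 0.001]
contact_force: [-2.5, 0.5, 5.4]
grip_width: 0.0462
gripper_force: 52.3
```

>>> {"api": "carry_out", "payload": {
  "increments": [
    {"ax": 0, "ay": 0, "az": 0, "dx": 0, "dy": 0, "dz": 0, "gripper": -0.5},
    {"ax": 0, "ay": 0, "az": 0, "dx": 0, "dy": 0, "dz": 0, "gripper": -1},
    {"ax": 0, "ay": 0, "az": 0, "dx": 0, "dy": 0, "dz": 0, "gripper": -1},
    {"ax": 0, "ay": 0, "az": 0, "dx": 0, "dy": 0, "dz": 0, "gripper": -1},
    {"ax": 0, "ay": 0, "az": 0, "dx": 0, "dy": 0, "dz": 0, "gripper": -1},
    {"ax": 0, "ay": 0, "az": 0, "dx": 0, "dy": 0, "dz": 0, "gripper": -1},
    {"ax": 0, "ay": 0, "az": 0, "dx": 0, "dy": 0, "dz": -0.06, "gripper": -1},
    {"ax": 0, "ay": 0, "az": 0, "dx": 0, "dy": 0, "dz": -0.2, "gripper": -1},
    {"ax": 0, "ay": 0, "az": 0, "dx": 0, "dy": 0, "dz": -0.38, "gripper": -1},
    {"ax": 0, "ay": 0, "az": 0, "dx": 0, "dy": 0, "dz": -0.5, "gripper": -1},
    {"ax": 0, "ay": 0, "az": 0, "dx": 0, "dy": 0, "dz": -0.6, "gripper": -1},
    {"ax": 0, "ay": 0, "az": 0, "dx": 0, "dy": 0, "dz": -0.6, "gripper": -1}
  ]
}}

```text
time_s: 23.77
position: [0.604, -0.0011, 0.2226]
eef_rot: [0.001, 1.0, -0.0, 0.006]
contact_force: [1.5, -0.8, 1.3]
grip_width: 0.0856
gripper_force: 0.0
```

```bash
python3 - <<'E'
from h import *
a=capture("wrist");print(sensors.read_state()["position"]);cv2.imwrite("pics/w8.png",a["color"])
g=cv2.medianBlur(cv2.cvtColor(a["color"],cv2.COLOR_BGR2GRAY),3)[120:290,190:350]
for r,z in(((27,32),.114),((33,38),.096),((48,60),.078)):
    p=cv2.HoughCircles(g,cv2.HOUGH_GRADIENT,1,10,param1=25,param2=9,minRadius=r[0],maxRadius=r[1])
    if p is not None:
        for q in p[0][:3]: print(z,q,ray(a,q[0]+190,q[1]+120,z).round(4))
E
```

```text
[ 0.60263819 -0.00091812  0.21969736]
0.114 [80.5 83.5 29.1] [ 0.6031 -0.0015  0.114 ]
0.114 [78.5 71.5 28. ] [6.135e-01 1.000e-04 1.140e-01]
0.114 [92.5 88.5 30.3] [ 0.5987 -0.0115  0.114 ]
0.096 [74.5 88.5 36.3] [0.5925 0.0038 0.096 ]
0.096 [87.5 84.5 36.3] [ 0.5963 -0.0078  0.096 ]
0.096 [78.5 76.5 33.8] [6.037e-01 2.000e-04 9.600e-02]
0.078 [77.5 72.5 51.6] [0.6022 0.0012 0.078 ]
0.078 [86.5 95.5 49.4] [ 0.5791 -0.0073  0.078 ]
0.078 [64.5 98.5 56.1] [0.5761 0.0139 0.078 ]
```

>>> {"api": "carry_out", "payload": {
  "increments": [
    {"ax": 0, "ay": 0, "az": 0, "dx": -0.196, "dy": -0.723, "dz": 0, "gripper": -1},
    {"ax": 0, "ay": 0, "az": 0, "dx": -0.196, "dy": -0.723, "dz": 0, "gripper": -1},
    {"ax": 0, "ay": 0, "az": 0, "dx": -0.196, "dy": -0.723, "dz": 0, "gripper": -1},
    {"ax": 0, "ay": 0, "az": 0, "dx": -0.196, "dy": -0.723, "dz": 0, "gripper": -1},
    {"ax": 0, "ay": 0, "az": 0, "dx": -0.196, "dy": -0.723, "dz": 0, "gripper": -1}
  ]
}}

```text
time_s: 24.23
position: [0.5583, 0.1486, 0.2136]
eef_rot: [-0.001, 1.0, 0.003, -0.002]
contact_force: [0.2, -0.7, 0.3]
grip_width: 0.0854
gripper_force: 0.0
```

>>> {"api": "carry_out", "payload": {
  "increments": [
    {"ax": 0, "ay": 0, "az": 0, "dx": -0.196, "dy": -0.723, "dz": 0, "gripper": -1},
    {"ax": 0, "ay": 0, "az": 0, "dx": -0.196, "dy": -0.723, "dz": 0, "gripper": -1},
    {"ax": 0, "ay": 0, "az": 0, "dx": -0.196, "dy": -0.723, "dz": 0, "gripper": -1},
    {"ax": 0, "ay": 0, "az": 0, "dx": -0.196, "dy": -0.723, "dz": 0, "gripper": -1},
    {"ax": 0, "ay": 0, "az": 0, "dx": -0.196, "dy": -0.723, "dz": 0, "gripper": -1},
    {"ax": 0, "ay": 0, "az": 0, "dx": -0.196, "dy": -0.723, "dz": 0, "gripper": -1},
    {"ax": 0, "ay": 0, "az": 0, "dx": -0.196, "dy": -0.723, "dz": 0, "gripper": -1},
    {"ax": 0, "ay": 0, "az": 0, "dx": -0.196, "dy": -0.723, "dz": 0, "gripper": -1}
  ]
}}

```text
time_s: 24.9
position: [0.5224, 0.287, 0.2146]
eef_rot: [0.001, 1.0, -0.001, -0.0]
contact_force: [0.2, 0.5, -0.2]
grip_width: 0.0853
gripper_force: 0.0
```

```bash
python3 - <<'E'
from h import *
a=capture("wrist");print(sensors.read_state()["position"])
g=cv2.medianBlur(cv2.cvtColor(a["color"],cv2.COLOR_BGR2GRAY),3)
p=cv2.HoughCircles(g,cv2.HOUGH_GRADIENT,1,40,param1=50,param2=12,minRadius=13,maxRadius=22)
for q in p[0][:7]: print(q,ray(a,q[0],q[1],.023))
E
```

```text
[0.52250119 0.28696467 0.21485264]
[407.5 101.5  21.4] [0.59880548 0.14943419 0.023     ]
[271.5 175.5  15.2] [0.52340586 0.285457   0.023     ]
[484.5  29.5  16.9] [0.66268512 0.08618117 0.023     ]
```

>>> {"api": "carry_out", "payload": {
  "increments": [
    {"ax": 0, "ay": 0, "az": 0, "dx": 0, "dy": 0, "dz": 0.15, "gripper": -1},
    {"ax": 0, "ay": 0, "az": 0, "dx": 0, "dy": 0, "dz": 0.3, "gripper": -1},
    {"ax": 0, "ay": 0, "az": 0, "dx": 0, "dy": 0, "dz": 0.45, "gripper": -1},
    {"ax": 0, "ay": 0, "az": 0, "dx": 0, "dy": 0, "dz": 0.6, "gripper": -1},
    {"ax": 0, "ay": 0, "az": 0, "dx": 0, "dy": 0, "dz": 0.75, "gripper": -1},
    {"ax": 0, "ay": 0, "az": 0, "dx": 0, "dy": 0, "dz": 0.88, "gripper": -1},
    {"ax": 0, "ay": 0, "az": 0, "dx": 0, "dy": 0, "dz": 0.96, "gripper": -1},
    {"ax": 0, "ay": 0, "az": 0, "dx": 0, "dy": 0, "dz": 1.0, "gripper": -1},
    {"ax": 0, "ay": 0, "az": 0, "dx": 0, "dy": 0, "dz": 1.0, "gripper": -1}
  ]
}}

```text
time_s: 25.7
position: [0.5207, 0.2868, 0.013]
eef_rot: [0.001, 1.0, -0.001, -0.002]
contact_force: [-0.1, -0.8, -0.6]
grip_width: 0.0854
gripper_force: 0.0
```

>>> {"api": "carry_out", "payload": {
  "increments": [
    {"ax": 0, "ay": 0, "az": 0, "dx": 0, "dy": 0, "dz": 0.03, "gripper": -1},
    {"ax": 0, "ay": 0, "az": 0, "dx": 0, "dy": 0, "dz": 0.04, "gripper": -1},
    {"ax": 0, "ay": 0, "az": 0, "dx": 0, "dy": 0, "dz": 0.04, "gripper": -1},
    {"ax": 0, "ay": 0, "az": 0, "dx": 0, "dy": 0, "dz": 0.04, "gripper": -0.4},
    {"ax": 0, "ay": 0, "az": 0, "dx": 0, "dy": 0, "dz": 0.04, "gripper": -0.2},
    {"ax": 0, "ay": 0, "az": 0, "dx": 0, "dy": 0, "dz": 0.04, "gripper": 0},
    {"ax": 0, "ay": 0, "az": 0, "dx": 0, "dy": 0, "dz": 0.04, "gripper": 0.1},
    {"ax": 0, "ay": 0, "az": 0, "dx": 0, "dy": 0, "dz": 0.04, "gripper": 0.2},
    {"ax": 0, "ay": 0, "az": 0, "dx": 0, "dy": 0, "dz": 0.04, "gripper": 0.4},
    {"ax": 0, "ay": 0, "az": 0, "dx": 0, "dy": 0, "dz": 0.04, "gripper": 0.5},
    {"ax": 0, "ay": 0, "az": 0, "dx": 0, "dy": 0, "dz": 0.04, "gripper": 0.5},
    {"ax": 0, "ay": 0, "az": 0, "dx": 0, "dy": 0, "dz": 0.04, "gripper": 0.5}
  ],
  "grip_force": 40
}}

```text
time_s: 26.7
position: [0.5223, 0.2888, 0.008]
eef_rot: [-0.0, 1.0, -0.0, 0.0]
contact_force: [-1.2, -0.2, 6.1]
grip_width: 0.0342
gripper_force: 39.6
```

>>> {"api": "carry_out", "payload": {
  "increments": [
    {"ax": 0, "ay": 0, "az": 0, "dx": 0, "dy": 0, "dz": -0.02, "gripper": 0.5},
    {"ax": 0, "ay": 0, "az": 0, "dx": 0, "dy": 0, "dz": -0.06, "gripper": 0.5},
    {"ax": 0, "ay": 0, "az": 0, "dx": 0, "dy": 0, "dz": -0.12, "gripper": 0.5},
    {"ax": 0, "ay": 0, "az": 0, "dx": 0, "dy": 0, "dz": -0.22, "gripper": 0.5},
    {"ax": 0, "ay": 0, "az": 0, "dx": 0, "dy": 0, "dz": -0.33, "gripper": 0.5},
    {"ax": 0, "ay": 0, "az": 0, "dx": 0, "dy": 0, "dz": -0.45, "gripper": 0.5},
    {"ax": 0, "ay": 0, "az": 0, "dx": 0, "dy": 0, "dz": -0.57, "gripper": 0.5},
    {"ax": 0, "ay": 0, "az": 0, "dx": 0, "dy": 0, "dz": -0.66, "gripper": 0.5},
    {"ax": 0, "ay": 0, "az": 0, "dx": 0, "dy": 0, "dz": -0.7, "gripper": 0.5}
  ]
}}

```text
time_s: 27.45
position: [0.5241, 0.2894, 0.1518]
eef_rot: [-0.001, 1.0, -0.0, 0.003]
contact_force: [0.9, 0.9, -0.0]
grip_width: 0.0341
gripper_force: 40.0
```

>>> {"api": "carry_out", "payload": {
  "increments": [
    {"ax": 0, "ay": 0, "az": 0, "dx": 0.01, "dy": 0.04, "dz": 0, "gripper": 0.5},
    {"ax": 0, "ay": 0, "az": 0, "dx": 0.03, "dy": 0.11, "dz": 0, "gripper": 0.5},
    {"ax": 0, "ay": 0, "az": 0, "dx": 0.05, "dy": 0.2, "dz": 0, "gripper": 0.5},
    {"ax": 0, "ay": 0, "az": 0, "dx": 0.08, "dy": 0.3, "dz": 0, "gripper": 0.5},
    {"ax": 0, "ay": 0, "az": 0, "dx": 0.11, "dy": 0.4, "dz": 0, "gripper": 0.5},
    {"ax": 0, "ay": 0, "az": 0, "dx": 0.135, "dy": 0.5, "dz": 0, "gripper": 0.5},
    {"ax": 0, "ay": 0, "az": 0, "dx": 0.16, "dy": 0.6, "dz": 0, "gripper": 0.5},
    {"ax": 0, "ay": 0, "az": 0, "dx": 0.19, "dy": 0.7, "dz": 0, "gripper": 0.5},
    {"ax": 0, "ay": 0, "az": 0, "dx": 0.215, "dy": 0.8, "dz": 0, "gripper": 0.5},
    {"ax": 0, "ay": 0, "az": 0, "dx": 0.24, "dy": 0.9, "dz": 0, "gripper": 0.5},
    {"ax": 0, "ay": 0, "az": 0, "dx": 0.27, "dy": 1.0, "dz": 0, "gripper": 0.5}
  ]
}}

```text
time_s: 28.37
position: [0.5742, 0.086, 0.1447]
eef_rot: [0.0, 1.0, -0.001, -0.003]
contact_force: [0.3, 0.3, -0.8]
grip_width: 0.0342
gripper_force: 40.0
```

>>> {"api": "carry_out", "payload": {
  "increments": [
    {"ax": 0, "ay": 0, "az": 0, "dx": 0.03, "dy": 0.1, "dz": 0, "gripper": 0.5},
    {"ax": 0, "ay": 0, "az": 0, "dx": 0.055, "dy": 0.2, "dz": 0, "gripper": 0.5},
    {"ax": 0, "ay": 0, "az": 0, "dx": 0.08, "dy": 0.29, "dz": 0, "gripper": 0.5},
    {"ax": 0, "ay": 0, "az": 0, "dx": 0.1, "dy": 0.37, "dz": 0, "gripper": 0.5},
    {"ax": 0, "ay": 0, "az": 0, "dx": 0.115, "dy": 0.42, "dz": 0, "gripper": 0.5},
    {"ax": 0, "ay": 0, "az": 0, "dx": 0.121, "dy": 0.44, "dz": 0, "gripper": 0.5},
    {"ax": 0, "ay": 0, "az": 0, "dx": 0.121, "dy": 0.443, "dz": 0, "gripper": 0.5},
    {"ax": 0, "ay": 0, "az": 0, "dx": 0.121, "dy": 0.443, "dz": 0, "gripper": 0.5},
    {"ax": 0, "ay": 0, "az": 0, "dx": 0.121, "dy": 0.443, "dz": 0, "gripper": 0.5},
    {"ax": 0, "ay": 0, "az": 0, "dx": 0.121, "dy": 0.443, "dz": 0, "gripper": 0.5}
  ]
}}

```text
time_s: 29.2
position: [0.5998, 0.0009, 0.1471]
eef_rot: [-0.0, 1.0, 0.0, -0.0]
contact_force: [0.2, 0.0, -2.1]
grip_width: 0.0342
gripper_force: 40.0
```

```bash
python3 - <<'E'
from h import *
a=capture("wrist");p=[]
for i in range(3): p.append(sensors.read_state()["position"]);capture("top")
print(np.mean(p,0).round(4))
cv2.imwrite("pics/w9.png",cv2.resize(a["color"][140:340,180:380],(600,600),interpolation=cv2.INTER_CUBIC))
E
```

```text
[0.6    0.0008 0.1473]
```

View pics/w9.png

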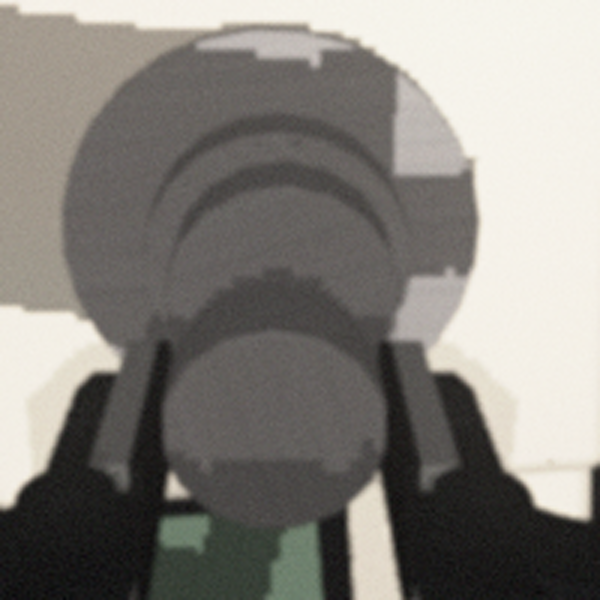

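The small disc is held, spanning columns 163–386 and rows 330–527 in this crop (÷3, +180/+140). The middle disc spans about 168–402 with its top edge at 185. The large disc spans about 148–410 with its top edge at 131, and the pan spans 63–478. The stack is nested and flat.

```bash
python3 - <<'E'
from h import *
a=capture("wrist")
P=lambda u,v,z:ray(a,u/3+180,v/3+140,z)[:2].round(4)
print("pan L R top",P(63,220,.078),P(478,220,.078),P(275,27,.078))
print("large L R top",P(148,240,.096),P(410,240,.096),P(280,131,.096))
print("mid L R top",P(168,285,.114),P(402,285,.114),P(285,185,.114))
for z in(.158,.163): print("small L R top bot",z,P(163,425,z),P(386,425,z),P(274,330,z),P(274,527,z))
E
```

```text
pan L R top [0.6039 0.0497] [ 0.6038 -0.0485] [ 6.494e-01 -4.000e-04]
large L R top [0.606  0.0273] [ 0.606  -0.0298] [ 0.6306 -0.0014]
mid L R top [0.6035 0.0212] [ 0.6034 -0.0259] [ 0.6246 -0.0023]
small L R top bot 0.158 [0.5992 0.0176] [ 0.5991 -0.0178] [ 0.6159 -0.    ] [ 0.5797 -0.    ]
small L R top bot 0.163 [0.6024 0.0169] [ 0.6023 -0.0172] [ 0.6185 -0.    ] [ 0.5836 -0.    ]
```

>>> {"api": "carry_out", "payload": {
  "increments": [
    {"ax": 0, "ay": 0, "az": 0, "dx": 0.005, "dy": 0.009, "dz": 0.03, "gripper": 0.5},
    {"ax": 0, "ay": 0, "az": 0, "dx": 0.005, "dy": 0.009, "dz": 0.06, "gripper": 0.5},
    {"ax": 0, "ay": 0, "az": 0, "dx": 0.005, "dy": 0.009, "dz": 0.09, "gripper": 0.5},
    {"ax": 0, "ay": 0, "az": 0, "dx": 0.005, "dy": 0.009, "dz": 0.115, "gripper": 0.5},
    {"ax": 0, "ay": 0, "az": 0, "dx": 0.005, "dy": 0.009, "dz": 0.13, "gripper": 0.5},
    {"ax": 0, "ay": 0, "az": 0, "dx": 0.005, "dy": 0.009, "dz": 0.14, "gripper": 0.5},
    {"ax": 0, "ay": 0, "az": 0, "dx": 0.005, "dy": 0.009, "dz": 0.145, "gripper": 0.5},
    {"ax": 0, "ay": 0, "az": 0, "dx": 0.005, "dy": 0.009, "dz": 0.148, "gripper": 0.5},
    {"ax": 0, "ay": 0, "az": 0, "dx": 0.005, "dy": 0.009, "dz": 0.148, "gripper": 0.5},
    {"ax": 0, "ay": 0, "az": 0, "dx": 0.005, "dy": 0.009, "dz": 0.148, "gripper": 0.5}
  ]
}}

```text
time_s: 30.28
position: [0.6014, -0.0018, 0.118]
eef_rot: [0.0, 1.0, -0.0, 0.0]
contact_force: [-0.5, -0.2, -0.6]
grip_width: 0.0343
gripper_force: 40.0
```

>>> {"api": "carry_out", "payload": {
  "increments": [
    {"ax": 0, "ay": 0, "az": 0, "dx": 0, "dy": 0, "dz": 0.004, "gripper": 0.5},
    {"ax": 0, "ay": 0, "az": 0, "dx": 0, "dy": 0, "dz": 0.006, "gripper": 0.5},
    {"ax": 0, "ay": 0, "az": 0, "dx": 0, "dy": 0, "dz": 0.006, "gripper": 0.5}
  ]
}}

```text
time_s: 30.53
position: [0.6014, -0.0018, 0.1171]
eef_rot: [0.0, 1.0, -0.0, 0.0]
contact_force: [-0.2, 1.0, 1.3]
grip_width: 0.034
gripper_force: 40.3
```

>>> {"api": "carry_out", "payload": {
  "increments": [
    {"ax": 0, "ay": 0, "az": 0, "dx": 0, "dy": 0, "dz": 0.004, "gripper": 0.5},
    {"ax": 0, "ay": 0, "az": 0, "dx": 0, "dy": 0, "dz": 0.004, "gripper": 0.5}
  ]
}}

```text
time_s: 30.7
position: [0.6015, -0.0019, 0.117]
eef_rot: [0.0, 1.0, -0.0, 0.0]
contact_force: [-1.6, -0.2, 5.5]
grip_width: 0.0344
gripper_force: 40.6
```

>>> {"api": "carry_out", "payload": {
  "increments": [
    {"ax": 0, "ay": 0, "az": 0, "dx": 0, "dy": 0, "dz": 0, "gripper": -0.3},
    {"ax": 0, "ay": 0, "az": 0, "dx": 0, "dy": 0, "dz": 0, "gripper": -1},
    {"ax": 0, "ay": 0, "az": 0, "dx": 0, "dy": 0, "dz": 0, "gripper": -1},
    {"ax": 0, "ay": 0, "az": 0, "dx": 0, "dy": 0, "dz": 0, "gripper": -1},
    {"ax": 0, "ay": 0, "az": 0, "dx": 0, "dy": 0, "dz": 0, "gripper": -1},
    {"ax": 0, "ay": 0, "az": 0, "dx": 0, "dy": 0, "dz": 0, "gripper": -1},
    {"ax": 0, "ay": 0, "az": 0, "dx": 0, "dy": 0, "dz": -0.06, "gripper": -1},
    {"ax": 0, "ay": 0, "az": 0, "dx": 0, "dy": 0, "dz": -0.2, "gripper": -1},
    {"ax": 0, "ay": 0, "az": 0, "dx": 0, "dy": 0, "dz": -0.38, "gripper": -1},
    {"ax": 0, "ay": 0, "az": 0, "dx": 0, "dy": 0, "dz": -0.5, "gripper": -1},
    {"ax": 0, "ay": 0, "az": 0, "dx": 0, "dy": 0, "dz": -0.55, "gripper": -1},
    {"ax": 0, "ay": 0, "az": 0, "dx": 0, "dy": 0, "dz": -0.55, "gripper": -1}
  ]
}}

```text
time_s: 31.7
position: [0.6035, -0.0021, 0.2303]
eef_rot: [0.001, 1.0, -0.0, 0.004]
contact_force: [0.6, -0.3, 0.8]
grip_width: 0.0858
gripper_force: 0.0
```

>>> {"api": "carry_out", "payload": {
  "increments": [
    {"ax": 0, "ay": 0, "az": 0, "dx": -0.3, "dy": -0.5, "dz": 0, "gripper": -1},
    {"ax": 0, "ay": 0, "az": 0, "dx": -0.3, "dy": -0.5, "dz": 0, "gripper": -1},
    {"ax": 0, "ay": 0, "az": 0, "dx": -0.3, "dy": -0.5, "dz": 0, "gripper": -1},
    {"ax": 0, "ay": 0, "az": 0, "dx": -0.3, "dy": -0.5, "dz": 0, "gripper": -1},
    {"ax": 0, "ay": 0, "az": 0, "dx": -0.3, "dy": -0.5, "dz": 0, "gripper": -1},
    {"ax": 0, "ay": 0, "az": 0, "dx": -0.3, "dy": -0.5, "dz": 0, "gripper": -1}
  ]
}}

```text
time_s: 32.2
position: [0.5405, 0.098, 0.2242]
eef_rot: [0.0, 1.0, 0.0, -0.001]
contact_force: [-0.8, -0.6, -0.4]
grip_width: 0.0853
gripper_force: 0.0
```

```bash
python3 - <<'E'
from h import *
a=capture("wrist");b=capture("scene");t=capture("top")
def cr(c,x0,y0,w,h,W,H): return cv2.resize(c["color"][y0:y0+h,x0:x0+w],(W,H),interpolation=cv2.INTER_CUBIC)
cv2.imwrite("pics/end.png",np.vstack([np.hstack([cr(b,90,170,270,200,400,300),cr(t,215,170,135,101,400,300)]),np.hstack([cr(a,0,0,560,420,400,300),cr(t,360,230,120,90,400,300)])]))
E
```

```text
(no output)
```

View pics/end.png

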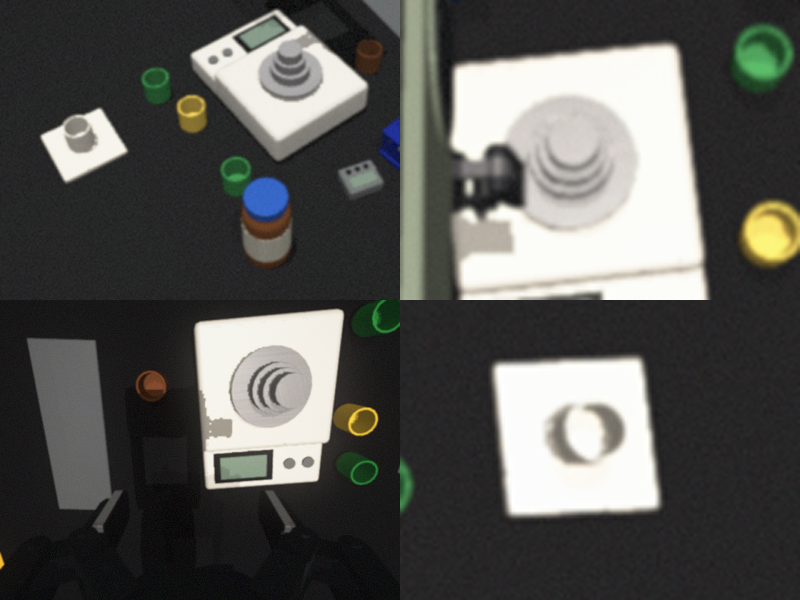

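The last views show the three discs as a neat stepped stack in the middle of the pan. The cup stands upright in the middle of the tile, and the bottle and timer are where they were. I'm handing in.

```bash
python3 -c "
from workcell import workorder;print(workorder.hand_in())"
```

```text
the job is handed in; nothing more can be done
None
```

The job is handed in at about 32 s of the 72 s allowed, with no verdict returned: the last pictures show the cup upright on the tile, the three discs stacked flat, large to small, in the middle of the pan, and the bystanders undisturbed.

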